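# Riddle the puppet collars clean and gauge them

### The job

Lift the sieve basket, hold it over the grey steel scrap tray and shake it until every steel offcut has dropped through into that tray, with all the wooden collars still in the basket; only then tip the collars out into the shallow wooden tray and stand the empty basket back upright on its cork mat. From the tray, try the collars on the gauge pin: leave those that slide on stacked on the pin, all the way down, and lay those that will not go on flat in the aluminium tin. Three or four collars and three to five offcuts are there; leave the other things on the bench where they are.

Things in the scene. Friction and masses are not known exactly. Their poses are not given: they have to be found in the camera images.
- basket: steel sieve basket, 0.28 to 0.46 kg, 150 (x) by 160 (y) mm, standing on the mat. Origin: centre of its underside, z up. Own -x side is open, with no wall: tip it down and the contents slide out. Back wall (inside face x = 71 mm) and side walls (inside faces y = +-75 mm) are 60 mm high. See lip, basket_floor and basket_grip
- basket_floor (a point): middle of the basket's floor (basket frame 0, 0, 16 mm; same axes): flat steel bars along y, 4 mm thick, 8 mm wide, centred at x = -40, -17, 6, 29, 52 mm, gaps of 15 mm between them and before the back wall; front bar from x = -75 to -59 mm. Things slide on it at slopes of about 25 to 37 degrees
- basket_grip (a point): centre of the basket's dark wooden grip, rigid on a bow over the middle of the basket (basket frame 0, 0, 122 mm; same axes): flat-sided block 80 mm long (y), 16 mm thick (x), 32 mm high (z 106 to 138 mm). Pinch the 16 mm: fingers close along basket x
- lip (a point): middle of the basket's open front edge, on top of the floor (basket frame -75, 0, 16 mm); axes as the basket's
- mat: cork mat 200 x 200 x 4 mm fixed on the bench, the basket's place; origin at the centre of its underside
- scrap_tray: grey painted steel tray for scrap, fixed to the bench, 200 (x) x 190 (y) x 35 mm high outside, open on top, walls and floor 5 mm; origin at the centre of its underside
- parts_tray: shallow loose wooden tray for the collars, 0.6 kg, 200 (x) x 190 (y) x 15 mm high outside, open on top, walls and floor 5 mm (so its rim stands lower than a collar lying in it); origin at the centre of its underside
- reject_tin: low loose square aluminium tin, 0.4 kg, 130 x 130 x 22 mm outside, open on top, walls and floor 4 mm; origin at the centre of its underside
- gauge: fit gauge fixed to the bench: a steel pin 16 mm in diameter standing on the middle of a 75 x 75 x 8 mm dark wooden base, pin top 66 mm above the bench with a 6 mm tapered tip; origin at the centre of its underside
- pin_foot (a point): point on the pin's axis on top of the gauge's base, 8 mm above the bench
- collar_1: turned wooden puppet collar (a ring), 46 mm outside diameter, 22 mm thick, 22 g; its bore is either 24 mm (slides freely over the 16 mm pin) or 12 mm (will not go on it): try it or look. May be absent (three or four of the four are there). Starts lying in the basket. Origin: its centre; z along the bore, either way up
- collar_2: turned wooden puppet collar (a ring), 46 mm outside diameter, 22 mm thick, 22 g; its bore is either 24 mm (slides freely over the 16 mm pin) or 12 mm (will not go on it): try it or look. May be absent (three or four of the four are there). Starts lying in the basket. Origin: its centre; z along the bore, either way up
- collar_3: turned wooden puppet collar (a ring), 46 mm outside diameter, 22 mm thick, 22 g; its bore is either 24 mm (slides freely over the 16 mm pin) or 12 mm (will not go on it): try it or look. May be absent (three or four of the four are there). Starts lying in the basket. Origin: its centre; z along the bore, either way up
- collar_4: turned wooden puppet collar (a ring), 46 mm outside diameter, 22 mm thick, 22 g; its bore is either 24 mm (slides freely over the 16 mm pin) or 12 mm (will not go on it): try it or look. May be absent (three or four of the four are there). Starts lying in the basket. Origin: its centre; z along the bore, either way up
- stub_1: offcut of square steel bar, 10 x 12 x 10 mm, 10 g; small enough for the gaps in the basket's floor, starts lying on one of the bars. May be absent (three to five of the five are there). Origin: its centre
- stub_2: offcut of square steel bar, 10 x 12 x 10 mm, 10 g; small enough for the gaps in the basket's floor, starts lying on one of the bars. May be absent (three to five of the five are there). Origin: its centre
- stub_3: offcut of square steel bar, 10 x 12 x 10 mm, 10 g; small enough for the gaps in the basket's floor, starts lying on one of the bars. May be absent (three to five of the five are there). Origin: its centre
- stub_4: offcut of square steel bar, 10 x 12 x 10 mm, 10 g; small enough for the gaps in the basket's floor, starts lying on one of the bars. May be absent (three to five of the five are there). Origin: its centre
- stub_5: offcut of square steel bar, 10 x 12 x 10 mm, 10 g; small enough for the gaps in the basket's floor, starts lying on one of the bars. May be absent (three to five of the five are there). Origin: its centre
- glue: bystander, loose: white plastic glue bottle with a red cap, 52 mm across, 120 mm tall; origin at the centre of its underside
- varnish: bystander, loose: amber varnish jar, 56 mm across, 75 mm tall; origin at the centre of its underside
- brush: bystander, loose: wooden paint brush, 200 mm long, lying down; origin at the centre of its underside
- driver: bystander, loose: screwdriver with a wooden handle, 200 mm long, lying down; origin at the centre of its underside
- head: bystander, loose: turned wooden puppet head, 68 mm across, 110 mm tall, standing; origin at the centre of its underside

How it is judged:
On the way, in this order (a step that is already met when the one before it is completed fails the run):
1. the basket is lifted over the scrap tray, collars in it (horizontal distance between basket and scrap_tray below 0.12 m and height (world z) of basket above 0.03 m and x of collar_1 in the frame of basket between -0.082 and 0.082 m and y of collar_1 in the frame of basket between -0.08 and 0.08 m and z of collar_1 in the frame of basket between 0.015 and 0.075 m and x of collar_2 in the frame of basket between -0.082 and 0.082 m and y of collar_2 in the frame of basket between -0.08 and 0.08 m and z of collar_2 in the frame of basket between 0.015 and 0.075 m and x of collar_3 in the frame of basket between -0.082 and 0.082 m and y of collar_3 in the frame of basket between -0.08 and 0.08 m and z of collar_3 in the frame of basket between 0.015 and 0.075 m and x of collar_4 in the frame of basket between -0.082 and 0.082 m and y of collar_4 in the frame of basket between -0.08 and 0.08 m and z of collar_4 in the frame of basket between 0.015 and 0.075 m).
2. every offcut lies in the scrap tray while every collar is still in the lifted basket (x of stub_1 in the frame of scrap_tray between -0.096 and 0.096 m and y of stub_1 in the frame of scrap_tray between -0.091 and 0.091 m and z of stub_1 in the frame of scrap_tray between 0 and 0.032 m and x of stub_2 in the frame of scrap_tray between -0.096 and 0.096 m and y of stub_2 in the frame of scrap_tray between -0.091 and 0.091 m and z of stub_2 in the frame of scrap_tray between 0 and 0.032 m and x of stub_3 in the frame of scrap_tray between -0.096 and 0.096 m and y of stub_3 in the frame of scrap_tray between -0.091 and 0.091 m and z of stub_3 in the frame of scrap_tray between 0 and 0.032 m and x of stub_4 in the frame of scrap_tray between -0.096 and 0.096 m and y of stub_4 in the frame of scrap_tray between -0.091 and 0.091 m and z of stub_4 in the frame of scrap_tray between 0 and 0.032 m and x of stub_5 in the frame of scrap_tray between -0.096 and 0.096 m and y of stub_5 in the frame of scrap_tray between -0.091 and 0.091 m and z of stub_5 in the frame of scrap_tray between 0 and 0.032 m and x of collar_1 in the frame of basket between -0.082 and 0.082 m and y of collar_1 in the frame of basket between -0.08 and 0.08 m and z of collar_1 in the frame of basket between 0.015 and 0.075 m and x of collar_2 in the frame of basket between -0.082 and 0.082 m and y of collar_2 in the frame of basket between -0.08 and 0.08 m and z of collar_2 in the frame of basket between 0.015 and 0.075 m and x of collar_3 in the frame of basket between -0.082 and 0.082 m and y of collar_3 in the frame of basket between -0.08 and 0.08 m and z of collar_3 in the frame of basket between 0.015 and 0.075 m and x of collar_4 in the frame of basket between -0.082 and 0.082 m and y of collar_4 in the frame of basket between -0.08 and 0.08 m and z of collar_4 in the frame of basket between 0.015 and 0.075 m and height (world z) of basket above 0.03 m), for 0.2 s.
3. the basket is tipped (over 17 degrees) with its open front over the wooden tray (angle between basket's own z axis and vertical above 0.3 rad and horizontal distance between lip and parts_tray below 0.11 m and height (world z) of lip above 0.015 m).
4. every collar lies in the wooden tray (x of collar_1 in the frame of parts_tray between -0.1 and 0.1 m and y of collar_1 in the frame of parts_tray between -0.095 and 0.095 m and z of collar_1 in the frame of parts_tray between 0 and 0.06 m and x of collar_2 in the frame of parts_tray between -0.1 and 0.1 m and y of collar_2 in the frame of parts_tray between -0.095 and 0.095 m and z of collar_2 in the frame of parts_tray between 0 and 0.06 m and x of collar_3 in the frame of parts_tray between -0.1 and 0.1 m and y of collar_3 in the frame of parts_tray between -0.095 and 0.095 m and z of collar_3 in the frame of parts_tray between 0 and 0.06 m and x of collar_4 in the frame of parts_tray between -0.1 and 0.1 m and y of collar_4 in the frame of parts_tray between -0.095 and 0.095 m and z of collar_4 in the frame of parts_tray between 0 and 0.06 m), for 0.2 s.
At the end, for the whole second after the job is handed in: Every offcut lies in the scrap tray; every collar with the 24 mm bore is on the pin, flat, and down on the base or on another collar; every collar with the 12 mm bore lies in the tin, flat; the basket stands upright on the mat, within 45 mm of its centre; the collars at rest (x of stub_1 in the frame of scrap_tray between -0.096 and 0.096 m and y of stub_1 in the frame of scrap_tray between -0.091 and 0.091 m and z of stub_1 in the frame of scrap_tray between 0 and 0.032 m and x of stub_2 in the frame of scrap_tray between -0.096 and 0.096 m and y of stub_2 in the frame of scrap_tray between -0.091 and 0.091 m and z of stub_2 in the frame of scrap_tray between 0 and 0.032 m and x of stub_3 in the frame of scrap_tray between -0.096 and 0.096 m and y of stub_3 in the frame of scrap_tray between -0.091 and 0.091 m and z of stub_3 in the frame of scrap_tray between 0 and 0.032 m and x of stub_4 in the frame of scrap_tray between -0.096 and 0.096 m and y of stub_4 in the frame of scrap_tray between -0.091 and 0.091 m and z of stub_4 in the frame of scrap_tray between 0 and 0.032 m and x of stub_5 in the frame of scrap_tray between -0.096 and 0.096 m and y of stub_5 in the frame of scrap_tray between -0.091 and 0.091 m and z of stub_5 in the frame of scrap_tray between 0 and 0.032 m and horizontal distance between each of collar_1, collar_3 and pin_foot below 0.01 m and z of each of collar_1, collar_3 in the frame of pin_foot below 0.039 m and (angle between collar_1's own z axis and vertical below 0.2 rad or angle between collar_1's own z axis and vertical above 2.9416 rad) and linear speed of each of collar_1, collar_2, collar_3, collar_4 below 0.03 m/s and x of collar_2 in the frame of reject_tin between -0.063 and 0.063 m and y of collar_2 in the frame of reject_tin between -0.063 and 0.063 m and z of collar_2 in the frame of reject_tin between 0 and 0.042 m and (angle between collar_2's own z axis and vertical below 0.3 rad or angle between collar_2's own z axis and vertical above 2.8416 rad) and (angle between collar_3's own z axis and vertical below 0.2 rad or angle between collar_3's own z axis and vertical above 2.9416 rad) and x of collar_4 in the frame of reject_tin between -0.063 and 0.063 m and y of collar_4 in the frame of reject_tin between -0.063 and 0.063 m and z of collar_4 in the frame of reject_tin between 0 and 0.042 m and (angle between collar_4's own z axis and vertical below 0.3 rad or angle between collar_4's own z axis and vertical above 2.8416 rad) and horizontal distance between basket and mat below 0.045 m and angle between basket's own z axis and vertical below 0.1 rad and height (world z) of basket below 0.012 m); the robot touches nothing.
It fails at once if the glue is moved more than 40 mm (distance of glue from where it was at the start of the episode above 0.04 m).
It fails at once if the varnish is moved more than 40 mm (distance of varnish from where it was at the start of the episode above 0.04 m).
It fails at once if the brush is moved more than 40 mm (distance of brush from where it was at the start of the episode above 0.04 m).
It fails at once if the driver is moved more than 40 mm (distance of driver from where it was at the start of the episode above 0.04 m).
It fails at once if the head is moved more than 40 mm (distance of head from where it was at the start of the episode above 0.04 m).
Of collar_1, collar_2, collar_3, collar_4 only 3 to 4 are there at a start; the rules pass over those that are not, and their reading is None.
Of stub_1, stub_2, stub_3, stub_4, stub_5 only 3 to 5 are there at a start; the rules pass over those that are not, and their reading is None.
At some moment in a run one of parts_tray, reject_tin may be knocked a few centimetres aside while the robot is not near it.
It also fails if it takes over 210 s, if anything falls off the work surface, if the arm or the gripper's body presses on something with over 40 N, if the wrist force passes 120 N, or if a joint passes its speed limit or range.

### The arm

A 6-joint arm with a two-finger parallel gripper is mounted at the origin on the work surface. World frame = base frame: x ahead of the robot, y to its left, z up, the work surface at z = 0. Lengths are in m, angles in rad, forces in N, time in s.
With the tool pointing down it reaches from about 0.35 to 0.975 m from the base axis. Payload 17.4 kg.
Tool frame: the origin (TCP) lies midway between the tips of the shut fingers; the grasp point (between the pads) lies 19 mm behind it (arm.hold_point_z is the distance from the TCP to the grasp point, in m); z points along the fingers, y is the line along which they close (so a half turn about z gives the same grasp; the last joint's range is limited). The gripper opens to 85 mm and grips with 20 to 120 N. Pads are 22 mm wide; open, the fingers measure 114 mm over their backs; the gripper's body (76 mm by 85 mm) begins 54 mm behind the grasp point. The pads swing forward as they close: fully open they stand 13 mm farther back than shut.
Start: joints at [1.299, 0.116, 1.442, -0, 1.584, -0.038], TCP at [0.156, 0.657, 0.231] pointing down, gripper open.
Joint ranges: [-2.83, 2.83], [-0.83, 2.19], [0.07, 2.5], [-1.14, 4.28], [0.01, 3], [-2.97, 2.97]. Speed limits (rad/s): [1.89, 1.89, 2.22, 3.14, 3.14, 3.14].

### API

Orientations are given as a rotation vector (axis times angle).
In Python, from rig import arm gives the robot as it stands.
- The arm moves only by the shell command python3 drive.py 'ROWS'. ROWS is 1 to 5 rows, parted by semicolons, with the numbers parted by commas; each row has 5 numbers: the finger opening in m, then dx, dy, dz in m, then a turn about the tool's z in rad; each row is the pose to reach, as a shift and turn from the pose commanded when the command began, along the tool's axes at that moment; what a row does not reach only later rows make up. A row lasts 1/8 s, in which the tool goes at most 0.0625 m and 0.188 rad, less where a joint would pass 70% of its speed; a pose out of reach is approached as far as the arm can. The fingers move at their own pace and stop on an object; the grip force is fixed at half the most. Time passes only in rows, so rows that do not move let the fingers close. It prints the time, the measured TCP pose, the force, the opening and the grip force at its end. Input that does not fit is refused with a message, and nothing moves.
- arm.sense(): the state, without advancing time (a new reading comes with each control period).
- arm.read_camera(name): name is "scene" or "top" or "wrist"; returns a dict with "img" (480x640x3 uint8, blue, green, red), "mtx" (3x3 intrinsics, pixels), "R" (3x3) and "t" (3): a world point X has camera coordinates R X + t; the wrist camera has in their place "mount" (4x4, takes a point from camera to tool coordinates, whose origin is the TCP and whose axes are the flange's). Camera axes: x right, y down, z forward; pixel columns grow to the right and rows downward; lengths in m; the calibration is good to about 2 mm. A picture is of the moment at which its call begins: read the wrist's pose just before it. There is no depth.
- arm.hand_in(): hands the job in; it is judged then, once.
The state is a dict: "time_s": time; "joint_positions": joint angles; "joint_velocities": joint speeds; "effort": joint torques, N m; "tool_pos": TCP position; "tool_rot": TCP orientation; "ft_force": force on the tool from outside, world axes, zero at the start; "ft_torque": the same for the moment, N m; "opening": finger opening in m; "grip_force": force on a finger pad.
Only numpy, scipy, OpenCV 4.12 (cv2) and the standard library are available. Lean on these libraries where they do the work, as an engineer would, in place of code of your own. Each camera call takes 0.05 s, during which the arm holds its last target. There are 200 camera calls.

## Working session

There is one attempt and no reset: what is moved stays moved. The work goes in short steps, Python scripts to look and compute and a shell command to move; the robot and the scene stay as the last step left them, time stands still between calls to the robot, and variables do not carry over. Pictures are saved under pics/ and viewed, at most 14 in all, crops included, and the job is handed in when it is done.

```bash
ls; mkdir -p pics; cat > h.py <<'E'
import numpy as np,cv2
from rig import arm
from scipy.spatial.transform import Rotation as Ro
def cam(n,fn=None,crop=None,s=1):
    st=arm.sense();c=arm.read_camera(n)
    if n=='wrist':
        T=np.eye(4);T[:3,:3]=Ro.from_rotvec(st['tool_rot']).as_matrix();T[:3,3]=st['tool_pos']
        M=np.linalg.inv(T@np.array(c['mount']));c['R']=M[:3,:3];c['t']=M[:3,3]
    if fn:
        im=c['img']
        if crop: im=im[crop[1]:crop[3],crop[0]:crop[2]]
        cv2.imwrite('pics/'+fn,cv2.resize(im,None,fx=s,fy=s,interpolation=cv2.INTER_CUBIC))
    return c
def px2w(c,u,v,z):
    d=np.array(c['R']).T@np.linalg.inv(np.array(c['mtx']))@np.array([u,v,1.]);o=-np.array(c['R']).T@np.array(c['t'])
    return o+d*(z-o[2])/d[2]
def w2px(c,X):
    p=np.array(c['mtx'])@(np.array(c['R'])@np.array(X)+np.array(c['t']));return p[:2]/p[2]
def totool(X):  # world target TCP -> tool shift
    st=arm.sense();return Ro.from_rotvec(st['tool_rot']).as_matrix().T@(np.array(X)-st['tool_pos'])
def show():
    st=arm.sense();print(st['time_s'],np.round(st['tool_pos'],4),np.round(Ro.from_rotvec(st['tool_rot']).as_matrix(),3).tolist(),np.round(st['ft_force'],1),st['opening'],np.round(st['joint_positions'],3))
E
python3 - <<'E'
from h import *
for n in('top','scene'):
    c=cam(n,n+'1.png'); np.savez(''+n+'.npz',**{k:np.array(c[k]) for k in('R','t','mtx')})
    print(n,-np.array(c['R']).T@np.array(c['t']))
show()
E
```

```text
drive.py
pics
rig.py
top [ 0.47056472 -0.0723929   1.25025946]
scene [1.10111246 0.93165135 0.9328624 ]
0.1 [0.1563 0.6565 0.2306] [[-0.973, 0.232, -0.0], [0.232, 0.973, -0.001], [0.0, -0.001, -1.0]] [-0.7  0.   0.2] 0.0855339615898045 [ 1.299  0.116  1.442  0.     1.584 -0.038]
```

View pics/top1.png

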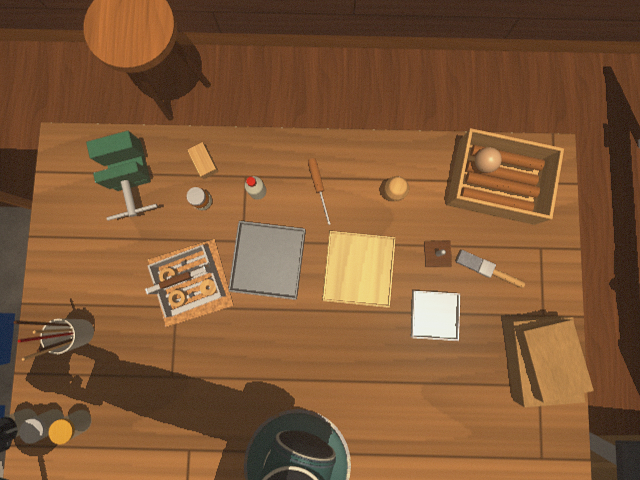

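View pics/scene1.png

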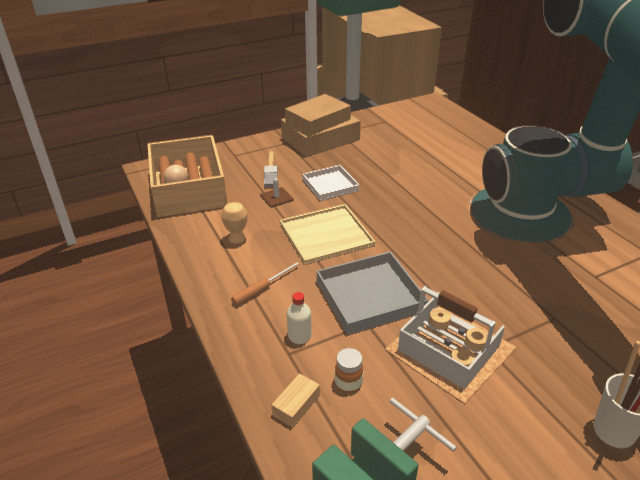

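The top view shows the basket (190,283), scrap tray (268,260), parts tray (360,268), gauge (438,253), tin (436,315), glue (254,186), varnish (199,198), driver (320,190), head (395,188), brush (490,268). I'll enlarge the basket next.

```bash
python3 - <<'E'
from h import *
im=cv2.imread('pics/top1.png');cv2.imwrite('pics/b.png',cv2.resize(im[230:335,135:315],None,fx=4.4,fy=4.4,interpolation=cv2.INTER_CUBIC))
im=cv2.imread('pics/scene1.png');cv2.imwrite('pics/bs.png',cv2.resize(im[275:395,380:520],None,fx=5,fy=5,interpolation=cv2.INTER_CUBIC))
c=dict(np.load('top.npz'))
for n,u,v,z in [('scrap',268,260,.035),('parts',360,268.5,.015),('tin',436,315.5,.022),('gaugebase',437.5,253.5,.008),('gaugetip',442,252,.066),('glue',254,183,.12),('varn',198,195,.075),('head',396,187,.1),('drv1',312,160,.02),('drv2',329,223,.005),('brush1',458,255,.01),('brush2',523,286,.01)]: print(n,px2w(c,u,v,z).round(3))
E
```

```text
scrap [0.555 0.093 0.035]
parts [ 0.538 -0.165  0.015]
tin [ 0.412 -0.378  0.022]
gaugebase [ 0.586 -0.387  0.008]
gaugetip [ 0.585 -0.385  0.066]
glue [0.753 0.127 0.12 ]
varn [0.727 0.287 0.075]
head [ 0.755 -0.253  0.1  ]
drv1 [ 0.85  -0.021  0.02 ]
drv2 [ 0.668 -0.075  0.005]
brush1 [ 0.583 -0.445  0.01 ]
brush2 [ 0.499 -0.627  0.01 ]
```

View pics/b.png

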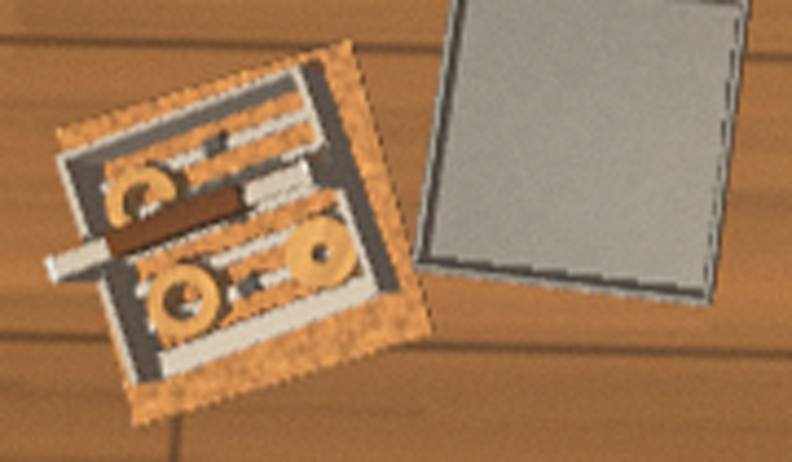

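View pics/bs.png

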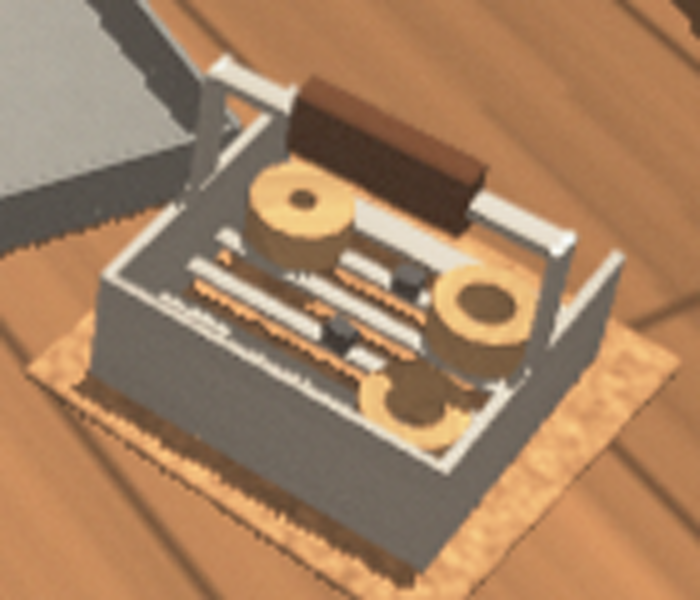

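Basket: three collars, two with wide bores at crop (185,300) and (140,195) and one with a narrow bore at (320,250). Two stubs are visible at (215,143) and (250,285), and more may be hidden under the bow. The open front faces image-down, with yaw about +19°, and the grip centre is at crop (176,221).

```bash
python3 - <<'E'
from h import *
c=dict(np.load('top.npz'))
f=lambda u,v:(135+u/4.4-.4,230+v/4.4-.4)
g=px2w(c,*f(176,221),.142);print('grip',g)
a=px2w(c,*f(105,245),.142);b=px2w(c,*f(245,196),.142);print(np.degrees(np.arctan2(-(a-b)[0],(a-b)[1])))
# mat corners
P=[px2w(c,*f(*p),.004)[:2] for p in[(55,130),(350,42),(433,330),(135,425)]];print(np.round(P,3),np.mean(P,0))
S=[px2w(c,u,v,.035)[:2].round(3) for u,v in[(247,222),(305,228.5),(297,299),(231,291)]];print('scrap',S,np.mean(S,0))
S=[px2w(c,u,v,.015)[:2].round(3) for u,v in[(328,232),(395,236),(391,306),(324,302)]];print('parts',S,np.mean(S,0))
X=[g[0],g[1],.2]
print(totool(X)); show()
E
```

```text
grip [0.49194521 0.31317846 0.142     ]
20.77753846756841
[[0.552 0.444]
 [0.614 0.255]
 [0.429 0.191]
 [0.364 0.379]] [0.48961504 0.31726655]
scrap [array([0.661, 0.157]), array([ 0.646, -0.008]), array([0.449, 0.009]), array([0.467, 0.192])] [0.55575 0.0875 ]
parts [array([ 0.64 , -0.073]), array([ 0.633, -0.264]), array([ 0.435, -0.254]), array([ 0.442, -0.066])] [ 0.5375  -0.16425]
[-0.40602153 -0.25618494  0.03088166]
0.1 [0.1563 0.6565 0.2306] [[-0.973, 0.232, -0.0], [0.232, 0.973, -0.001], [0.0, -0.001, -1.0]] [-0.7  0.   0.2] 0.0855339615898045 [ 1.299  0.116  1.442  0.     1.584 -0.038]
```

```bash
python3 drive.py '0.085,-0.05,-0.032,0,0.15;0.085,-0.1,-0.064,0,0.3;0.085,-0.15,-0.095,0,0.45;0.085,-0.2,-0.127,0,0.6;0.085,-0.25,-0.158,0,0.75'; python3 drive.py '0.085,-0.05,-0.032,0,0;0.085,-0.05,-0.032,0,0'; python3 - <<'E'
from h import *
show();print(totool([.492,.313,.2]));R=Ro.from_rotvec(arm.sense()['tool_rot']).as_matrix();print(np.arctan2(R[1,1],R[0,1]))
E
```

```text
time_s: 0.72
tool_pos: [0.3639, 0.4434, 0.2311]
tool_rot: [-1.49, -2.766, 0.0]
ft_force: [0.1, 0.2, 0.4]
opening: 0.0855
grip_force: 0.0
time_s: 0.98
tool_pos: [0.3645, 0.383, 0.2315]
tool_rot: [1.488, 2.766, 0.0]
ft_force: [-0.2, 0.5, 0.8]
opening: 0.0849
grip_force: 0.0
0.975 [0.3645 0.383  0.2315] [[-0.551, 0.834, 0.0], [0.834, 0.551, -0.0], [-0.0, 0.0, -1.0]] [-0.2  0.5  0.8] 0.08491526294189829 [ 0.762 -0.206  1.753 -0.     1.595  0.178]
[-0.12863993  0.06775461  0.03154772]
0.5838349265288255
```

Now take a wrist view once aligned.

```bash
python3 drive.py '0.085,-0.05,0.026,0,0.12;0.085,-0.1,0.052,0,0.244;0.085,-0.128,0.068,0,0.244;0.085,-0.128,0.068,0,0.244'; python3 - <<'E'
from h import *
c=cam('wrist','w1.png',(0,0,640,480));show();print(totool([.492,.313,.11]));print(w2px(c,[.492,.313,.142]))
E
```

```text
time_s: 1.48
tool_pos: [0.4929, 0.3164, 0.2305]
tool_rot: [-1.812, -2.566, 0.002]
ft_force: [0.9, -0.2, 0.6]
opening: 0.085
grip_force: 0.0
1.525 [0.4919 0.317  0.2306] [[-0.336, 0.942, -0.001], [0.942, 0.336, -0.0], [0.0, -0.001, -1.0]] [-1.5 -0.   0.5] 0.08541221444203584 [ 0.529 -0.079  1.64   0.     1.581  0.186]
[-0.00377371 -0.0011051   0.12061364]
[319.32597123 249.51824171]
```

View pics/w1.png

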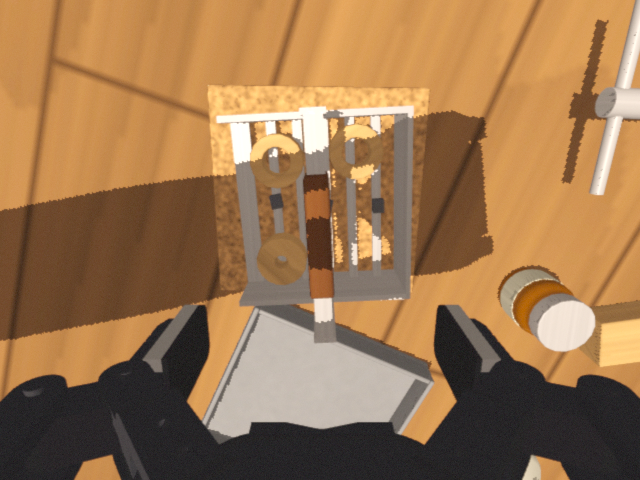

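The wrist view shows the grip block centred at (319,237), aligned with the fingers, and two stubs at (277,200) and (378,205). A third is probably under the bow. Descending and gripping.

```bash
python3 drive.py '0.085,-0.002,0,0.06,0;0.085,-0.002,0,0.122,0;0.085,-0.002,0,0.123,0;0,-0.002,0,0.123,0;0,-0.002,0,0.123,0'; python3 drive.py '0,0,0,0,0;0,0,0,0,0;0,0,0,0,0';  python3 drive.py '0,0,0,-0.02,0;0,0,0,-0.05,0;0,0,0,-0.075,0;0,0,0,-0.075,0'
python3 - <<'E'
from h import *
show();print(totool([.5555,.0885,.182]))
E
```

```text
time_s: 2.15
tool_pos: [0.4931, 0.3158, 0.1115]
tool_rot: [1.808, 2.567, 0.006]
ft_force: [-0.1, -0.6, -0.1]
opening: 0.0513
grip_force: 0.0
time_s: 2.52
tool_pos: [0.4925, 0.3151, 0.1093]
tool_rot: [1.81, 2.568, 0.002]
ft_force: [-2.7, -0.9, 6.9]
opening: 0.0154
grip_force: 59.7
time_s: 3.02
tool_pos: [0.4929, 0.3152, 0.1859]
tool_rot: [1.809, 2.567, 0.005]
ft_force: [0.4, -0.2, -4.7]
opening: 0.0151
grip_force: 58.8
3.025 [0.4929 0.3152 0.1859] [[-0.336, 0.942, 0.003], [0.942, 0.336, 0.002], [0.001, 0.003, -1.0]] [ 0.4 -0.2 -4.7] 0.015105639171612296 [ 0.525 -0.066  1.701 -0.     1.504  0.182]
[-0.23456874 -0.01726429  0.00374551]
```

```bash
python3 drive.py '0,-0.015,-0.001,0,-0.03;0,-0.05,-0.003,0,-0.12;0,-0.09,-0.007,0,-0.24;0,-0.13,-0.01,0,-0.36;0,-0.17,-0.013,0,-0.48'; python3 drive.py '0,-0.04,0.02,0,-0.11;0,-0.045,0.04,0,-0.22;0,-0.045,0.04,0,-0.33;0,-0.045,0.04,0,-0.44;0,-0.045,0.04,0,-0.55';  python3 - <<'E'
from h import *
show();print(totool([.5555,.0885,.156]));R=Ro.from_rotvec(arm.sense()['tool_rot']).as_matrix();print(np.arctan2(R[1,1],R[0,1]))
E
```

```text
time_s: 3.65
tool_pos: [0.5369, 0.149, 0.1821]
tool_rot: [-1.141, -2.926, 0.001]
ft_force: [0.4, 0.9, -4.8]
opening: 0.0153
grip_force: 58.8
time_s: 4.28
tool_pos: [0.597, 0.149, 0.1819]
tool_rot: [-0.304, -3.125, 0.001]
ft_force: [0.5, -0.3, -4.1]
opening: 0.0153
grip_force: 59.4
4.275 [0.597  0.149  0.1819] [[-0.981, 0.193, -0.002], [0.193, 0.981, -0.0], [0.002, -0.001, -1.0]] [ 0.5 -0.3 -4.1] 0.01530676319724896 [ 0.203  0.005  1.637 -0.     1.501 -1.173]
[ 0.02897316 -0.06736145  0.02600629]
1.376601778601915
```

```bash
python3 drive.py '0,0.01,-0.02,0,-0.05;0,0.02,-0.05,0.01,-0.1;0,0.029,-0.067,0.026,-0.1;0,0.029,-0.067,0.026,-0.1';  python3 - <<'E'
from h import *
cam('scene','s2.png',(270,200,470,340),4);c=cam('top','t2.png',(210,200,340,330),4.4);show()
E
```

```text
time_s: 4.78
tool_pos: [0.5545, 0.0883, 0.1553]
tool_rot: [-0.155, -3.135, 0.001]
ft_force: [0.5, 0.4, -3.0]
opening: 0.0153
grip_force: 59.5
4.875 [0.5558 0.0893 0.1571] [[-0.995, 0.098, -0.0], [0.098, 0.995, 0.0], [0.0, 0.0, -1.0]] [ 0.5 -0.1 -2.5] 0.01485914957229387 [ 0.114 -0.099  1.778  0.     1.462 -1.359]
```

View pics/s2.png

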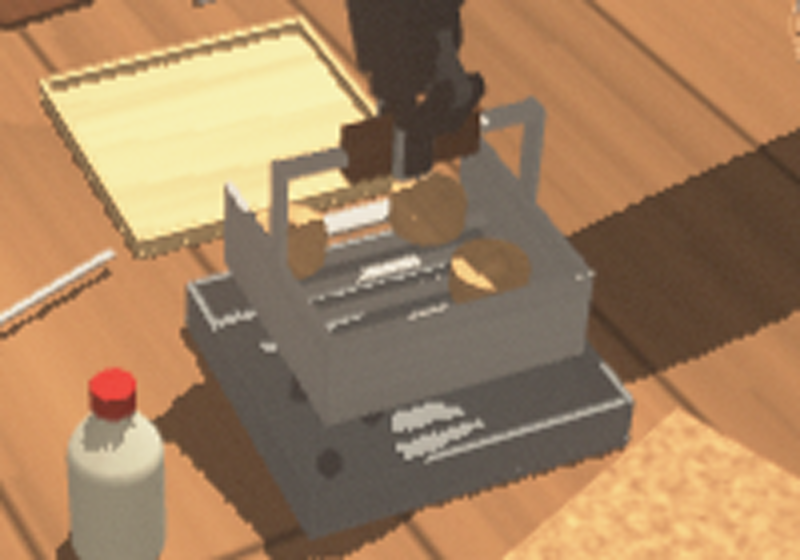

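The scene view shows the basket over the scrap tray with all three collars inside. No stubs are visible on the bars, and there are dark spots in the tray at crop (300,390), (330,463) and (373,415), which are likely stubs that have already dropped. I'll shake anyway, with a sharp move towards the open side and a slow return, and then look again.

```bash
for i in 1 2 3; do python3 drive.py '0,0,0.008,0,0;0,0,0.015,0,0;0,0,-0.015,0,0;0,0,-0.005,0,0;0,0,0,0,0' | grep -E "tool_pos"; done;  python3 - <<'E'
from h import *
cam('scene','s3.png',(270,200,470,340),4);c=cam('top','t3.png',(210,200,340,330),4.4);show()
E
```

```text
tool_pos: [0.556, 0.0902, 0.1574]
tool_pos: [0.5558, 0.09, 0.1574]
tool_pos: [0.5558, 0.09, 0.1574]
6.85 [0.5558 0.0902 0.1573] [[-0.995, 0.097, -0.0], [0.097, 0.995, 0.0], [0.0, 0.0, -1.0]] [-0.5 -0.8 -4.2] 0.015144157090862148 [ 0.115 -0.099  1.778  0.     1.462 -1.359]
```

```bash
python3 - <<'E'
import cv2,numpy as np
a=cv2.imread('pics/s3.png');b=cv2.imread('pics/t3.png')
a=cv2.resize(a,(430,300));b=cv2.resize(b,(360,360))
o=np.zeros((362,792,3),np.uint8);o[:300,:430]=a;o[:360,432:]=b
cv2.imwrite('pics/c3.png',np.clip(o.astype(float)*1.6,0,255).astype(np.uint8))
E
```

```text
(no output)
```

View pics/c3.png

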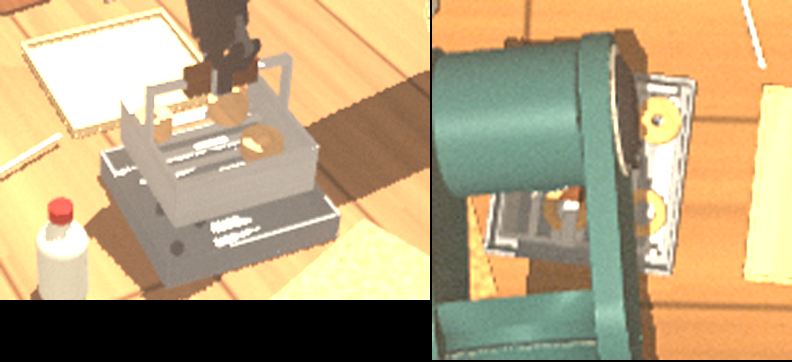

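```bash
python3 - <<'E'
from h import *
c=cam('wrist');im=c['img'];a=np.clip(im[0:420,100:560].astype(float)*1.7,0,255).astype(np.uint8)
b=np.clip(cv2.resize(cv2.imread('pics/scene1.png')[:1,:1],(1,1)).astype(float),0,255)
s=cam('scene')['img'][275:340,310:400];s=cv2.resize(np.clip(s*1.8,0,255).astype(np.uint8),(330,238),interpolation=cv2.INTER_CUBIC)
o=np.zeros((420,792,3),np.uint8);o[:,:460]=a;o[:238,462:]=s;cv2.imwrite('pics/w3.png',o)
E
```

```text
(no output)
```

View pics/w3.png

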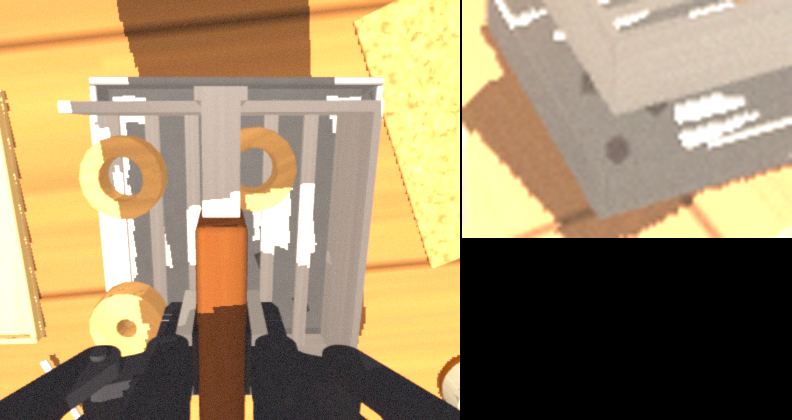

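The wrist view shows the two front collars have crept towards the open edge (u about 122 and 125, lip at u about 92), so the bias goes the wrong way. I'll reverse it with a fast move towards the back and a slow return.

```bash
for i in 1 2 ; do python3 drive.py '0,0,-0.007,0,0;0,0,-0.014,0,0;0,0,0.016,0,0;0,0,0.016,0,0;0,0,0.008,0,0' | grep -E "tool_pos"; python3 drive.py '0,0,-0.008,0,0;0,0,-0.008,0,0'| grep -E "tool_pos"; done;  python3 - <<'E'
from h import *
print(totool([.5555,.0885,.156]))
c=cam('wrist');im=c['img'];cv2.imwrite('pics/w4.png',np.clip(im[60:420,140:500].astype(float)*1.7,0,255).astype(np.uint8))
E
```

```text
tool_pos: [0.5564, 0.0966, 0.1572]
tool_pos: [0.5557, 0.088, 0.1574]
tool_pos: [0.5564, 0.0968, 0.1572]
tool_pos: [0.5557, 0.088, 0.1574]
[0.00023595 0.000492   0.00136231]
```

View pics/w4.png

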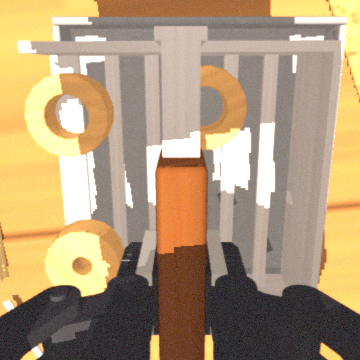

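```bash
python3 - <<'E'
from h import *
s=cam('scene');c=cam('wrist')
for u,v in [(345,297.5),(352.5,315.8),(363.3,303.8)]:
    X=px2w(s,u,v,.012);print('scene',X.round(3),'-> w4 px',w2px(c,X)-[140,60])
for u,v in[(228,198),(268,243)]:
    for z in(.012,.072): print(px2w(c,u+140,v+60,z).round(3))
im=c['img']
a=cv2.resize(np.clip(im[190:340,310:510].astype(float)*2.2,0,255).astype(np.uint8),None,fx=2.6,fy=2.6,interpolation=cv2.INTER_CUBIC)
b=cv2.resize(np.clip(s['img'][265:335,310:400].astype(float)*2.2,0,255).astype(np.uint8),(270,210),interpolation=cv2.INTER_CUBIC)
o=np.zeros((390,792,3),np.uint8);o[:,:520]=a;o[:210,522:]=b;cv2.imwrite('pics/w5.png',o)
E
```

```text
scene [0.616 0.089 0.012] -> w4 px [188.48204849 234.80213007]
scene [0.63  0.149 0.012] -> w4 px [262.46461993 243.47143664]
scene [0.589 0.127 0.012] -> w4 px [232.50066051 199.04728099]
[0.587 0.123 0.012]
[0.566 0.117 0.072]
[0.63  0.153 0.012]
[0.599 0.141 0.072]
```

View pics/w5.png

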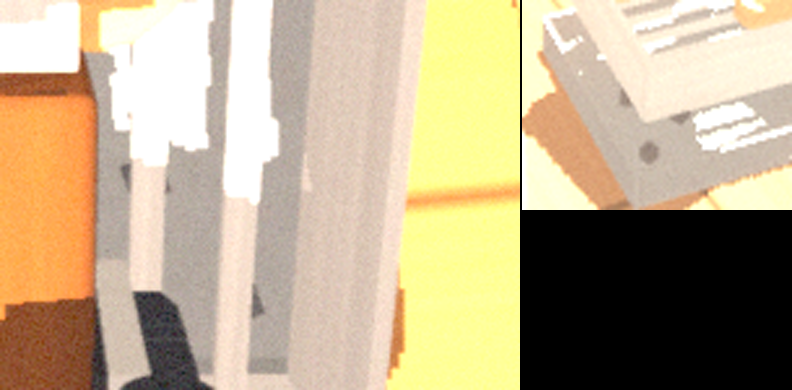

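Three stubs are consistently located in the tray by both cameras. I'll check numerically for anything left on the bars, especially the one under the grip.

```bash
python3 - <<'E'
from h import *
s=cam('scene');g=cv2.cvtColor(s['img'],cv2.COLOR_BGR2GRAY);hsv=s['img']
st=arm.sense();T=np.array(st['tool_pos']);yaw=1.473
for th in(0,.07):
  B=Ro.from_euler('z',yaw).as_matrix()@Ro.from_euler('y',-th).as_matrix()
  o=T+[0,0,.017]-B@[0,0,.122];print('th',th,'origin',o.round(3))
  for xb in(-17,6,29,52):
    L=[]
    for yb in range(-70,72,5):
      u,v=w2px(s,o+B@np.array([xb/1e3,yb/1e3,.021]));p=hsv[int(round(v)),int(round(u))].astype(int);L.append('%d%s'%(p.sum()//3,'w' if p[2]-p[0]>35 else ''))
    print(xb,' '.join(L))
E
```

```text
th 0 origin [0.556 0.089 0.052]
-17 109 110 109 113 111 104 113 102 111 108 92 103 140 185 146 185 147 186 148 110 99 108 154w 96w 100w 100w 103w 106w 98w
6 110 107 108 108 111 103 108 102 111 104 111 105 98 105 147 111 94 102 118 102 94w 98w 164w 192w 132w 97w 98w 97w 97w
29 110 107 108 110 102 109 104 103 104 101 107 102 108 147 162 152 166 154 137 106 102w 105w 100w 103 100w 104 100w 104 108
52 107 110 109 110 110 113 112 112 112 111 111 112 111 115 114 113 113 115 116 115 113 113 113 114 111 111 113 113 114
th 0.07 origin [0.557 0.098 0.053]
-17 110 109 108 113 120 110 122 115 125 116 125 166 109 162 109 163 108 170 130 125 112 112 98w 97w 97w 101w 98w 100w 97w
6 109 108 106 110 109 112 110 111 112 109 110 111 111 112 112 111 110 109 111 96w 95w 100w 101w 173w 128w 97w 95w 97w 98w
29 109 108 107 109 109 111 106 109 108 107 109 107 108 107 110 109 111 109 110 111 112 110 108 110 109 110 110 111 111
52 107 109 111 111 109 111 111 110 111 112 113 111 112 114 112 113 111 113 114 112 113 113 114 113 114 115 111 113 112
```

No dark (stub) pixels remain on the visible bars, and all three offcuts are in the tray. Next I'll set the basket down with its front inside the parts tray and its back on the scrap tray's rim.

```bash
python3 drive.py '0,0,-0.01,0,0;0,0.001,-0.03,0,-0.02;0,0.002,-0.055,0,-0.04;0,0.002,-0.08,0,-0.06;0,0.003,-0.1,0,-0.06'|grep -E pos;python3 drive.py '0,0,-0.015,0,0;0,0,-0.028,0,0;0,0,-0.038,0,0;0,0,-0.044,0,0;0,0.001,-0.046,0,0'; python3 - <<'E'
from h import *
show();print(totool([.5375,-.057,.156]))
s=cam('scene')
cv2.imwrite('pics/s6.png',cv2.resize(s['img'][140:340,230:430],None,fx=3,fy=3,interpolation=cv2.INTER_CUBIC))
E
```

```text
tool_pos: [0.5428, -0.0114, 0.1573]
time_s: 10.15
tool_pos: [0.5403, -0.0562, 0.1572]
tool_rot: [-0.06, -3.141, -0.0]
ft_force: [0.6, -0.1, -4.5]
opening: 0.0152
grip_force: 60.7
10.15 [ 0.5403 -0.0562  0.1572] [[-0.999, 0.038, -0.0], [0.038, 0.999, 0.0], [0.0, 0.0, -1.0]] [ 0.6 -0.1 -4.5] 0.015215166984308701 [-0.151 -0.144  1.819  0.     1.467 -1.684]
[ 0.00271825 -0.00091091  0.00123069]
```

View pics/s6.png

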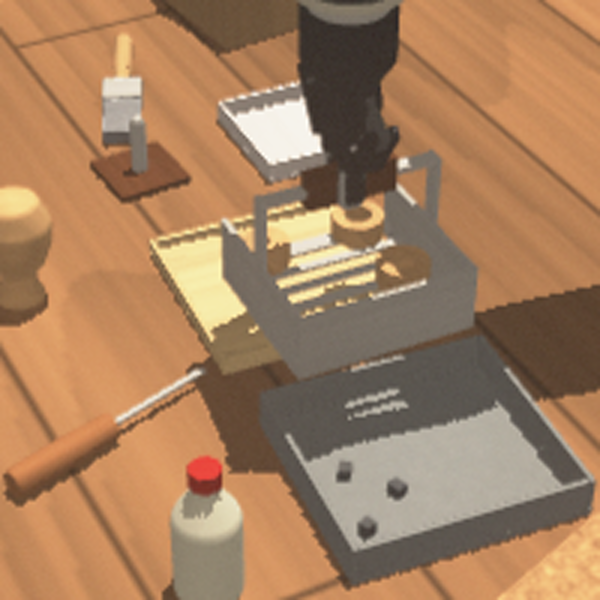

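The scene view shows three stubs in the scrap tray at (345,470), (397,488) and (367,527). The three collars are in the basket, whose front is over the parts tray. Lowering onto the scrap rim.

```bash
python3 drive.py '0,0.003,0,0.01,0;0,0.003,0,0.018,0;0,0.003,0,0.018,0'|grep -E 'pos|force'; python3 drive.py '0,0,0,0.004,0;0,0,0,0.008,0;0,0,0,0.008,0'|grep -E 'pos|force'
```

```text
tool_pos: [0.5372, -0.0558, 0.1396]
ft_force: [-4.5, -1.5, 7.0]
grip_force: 62.4
tool_pos: [0.5385, -0.0578, 0.1376]
ft_force: [-24.4, -16.9, 57.1]
grip_force: 77.0
```

```bash
python3 drive.py '0.018,0,0,-0.004,0;0.018,0,0,-0.004,0'|grep -E 'pos|force|opening'; python3 drive.py '0.020,0,0,0.003,0;0.022,0,0,0.004,0;0.024,0,0,0.006,0;0.026,0,0,0.008,0;0.028,0,0,0.008,0'|grep -E 'pos|force|opening'; python3 drive.py '0.034,0,0,0,0;0.042,0,0,0,0;0.05,0,0,0,0;0.085,0,0,0,0;0.085,0,0,0,0'|grep -E 'pos|force|opening'
python3 - <<'E'
from h import *
s=cam('scene');t=cam('top');a=s['img'][150:330,240:420];b=t['img'][190:330,220:420]
o=np.zeros((450,792,3),np.uint8);o[:380,:380]=cv2.resize(a,(380,380),interpolation=cv2.INTER_CUBIC);o[:287,382:]=cv2.resize(b,(410,287),interpolation=cv2.INTER_CUBIC);cv2.imwrite('pics/c7.png',o)
E
```

```text
tool_pos: [0.5375, -0.0559, 0.1356]
ft_force: [0.4, -1.2, 1.5]
opening: 0.0178
grip_force: 1.3
tool_pos: [0.5371, -0.0558, 0.1269]
ft_force: [0.4, -2.0, -0.5]
opening: 0.0283
grip_force: 0.7
tool_pos: [0.5373, -0.0558, 0.1274]
ft_force: [0.2, -0.8, -0.1]
opening: 0.0835
grip_force: 0.0
```

```bash
python3 drive.py '0.085,0,0,-0.05,0;0.085,0,0,-0.11,0;0.085,0,0,-0.14,0;0.085,0,0,-0.14,0'|grep -E 'pos|force'
python3 - <<'E'
from h import *
c=cam('wrist');s=cam('scene');t=cam('top');show()
o=np.zeros((600,800,3),np.uint8);o[:375,:500]=cv2.resize(c['img'],(500,375))
o[:300,500:]=cv2.resize(s['img'][150:330,240:420],(300,300),interpolation=cv2.INTER_CUBIC)
o[376:,:500]=cv2.resize(t['img'][205:315,240:485],(500,224),interpolation=cv2.INTER_CUBIC);cv2.imwrite('pics/c8.png',o)
E
```

```text
tool_pos: [0.5379, -0.0559, 0.2701]
ft_force: [0.5, -0.2, -0.3]
grip_force: 0.0
13.2 [ 0.537  -0.0559  0.2661] [[-0.999, 0.038, -0.001], [0.038, 0.999, 0.0], [0.001, 0.0, -1.0]] [ 0.2  0.6 -0.8] 0.08450987960231993 [-0.151 -0.186  1.68   0.     1.649 -1.684]
```

View pics/c8.png

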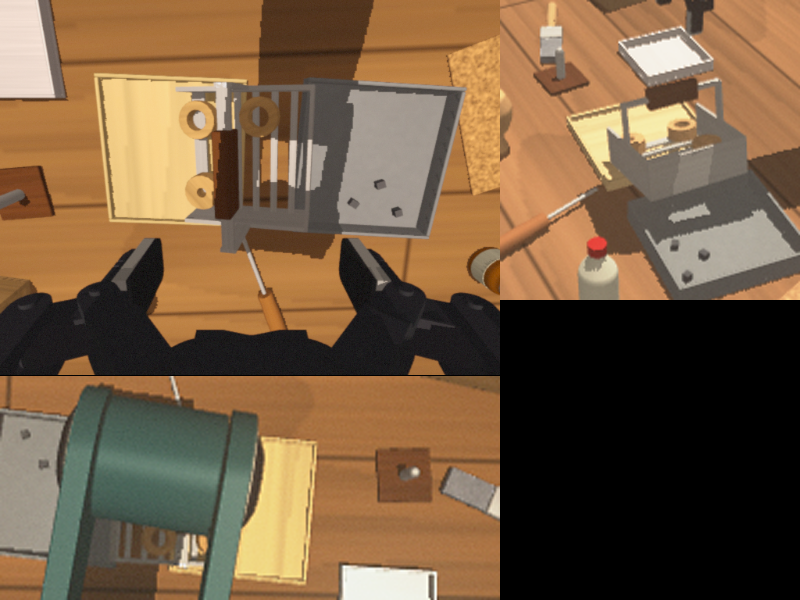

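Composite: the basket rests at about 14° with its front in the parts tray. One wide collar and the narrow one are near the lip at wrist (198,120) and (202,190), and the second wide collar is at (260,115). Three stubs are in the scrap tray. I'll project a basket model to pin down the far side wall.

```bash
cat > bm.py <<'E'
from h import *
def model(yf,th,yaw=1.533,xc=.537,zf=.005):
    # front-bottom-edge middle world (xc',yf,zf)
    B=Ro.from_euler('z',yaw).as_matrix()@Ro.from_euler('y',-th).as_matrix()
    o=np.array([xc,yf,zf])-B@[-.075,0,0]
    return lambda p:o+B@np.array(p)
E
python3 - <<'E'
from bm import *
c=cam('wrist')
im=c['img'].copy()
for yf in(-.131,-.121):
  m=model(yf,.24)
  print(yf,m([.075,0,0]).round(3))
  for n,p in dict(backN=(.075,.08,.06),backF=(.075,-.08,.06),gripN=(0,.04,.138),gripF=(0,-.04,.138),lipN=(-.075,.075,.016),lipF=(-.075,-.075,.016)).items(): print(n,(w2px(c,m(p))/1.28).round(0))
m=model(-.126,.24)
E
```

```text
-0.131 [0.543 0.015 0.041]
backN [308.  94.]
backF [300. 241.]
gripN [209. 142.]
gripF [212. 230.]
lipN [187.  99.]
lipF [194. 212.]
-0.121 [0.543 0.025 0.041]
backN [318.  93.]
backF [309. 241.]
gripN [221. 142.]
gripF [223. 230.]
lipN [195.  98.]
lipF [201. 212.]
```

```bash
python3 - <<'E'
from bm import *
m=model(-.124,.24,1.555,.532)
w=m([.036,-.0775,.06]);print('wall top',w)
X=w.copy();X[2]-=.022; print('TCP',X,totool([X[0],X[1],.2]),'descend to',X[2])
E
```

```text
wall top [ 0.61096812 -0.03167948  0.08966527]
TCP [ 0.61096812 -0.03167948  0.06766527] [-0.07316446  0.02693661  0.06581549] descend to 0.06766527002453374
```

```bash
python3 drive.py '0.045,-0.02,0.005,0,0.18;0.045,-0.04,0.01,0,0.36;0.045,-0.06,0.02,0,0.54;0.045,-0.073,0.027,0,0.72;0.045,-0.073,0.027,0,0.9'|grep -E 'pos'; python3 drive.py '0.045,0,0,0,0.16;0.045,0,0,0,0.32;0.045,0,0,0,0.48;0.045,0,0,0,0.649;0.045,0,0,0,0.649'|grep -E 'pos'
python3 - <<'E'
from h import *
show();print(totool([.611,-.0317,.13]));c=cam('wrist')
s=cam('scene');print('walltop px',w2px(c,[.611,-.0317,.0897]))
o=np.zeros((600,800,3),np.uint8);o[:420,:560]=cv2.resize(c['img'],(560,420))
o[:240,560:]=cv2.resize(s['img'][150:330,240:420],(240,240),interpolation=cv2.INTER_CUBIC);cv2.imwrite('pics/c9.png',o)
E
```

```text
tool_pos: [0.6116, -0.0312, 0.2655]
tool_pos: [0.611, -0.0316, 0.2662]
14.5 [ 0.611  -0.0316  0.2662] [[0.015, 1.0, -0.002], [1.0, -0.015, 0.0], [0.0, -0.002, -1.0]] [-0.1  1.1  0.1] 0.04469460483443732 [-0.093 -0.027  1.533  0.     1.637 -0.078]
[-7.78604943e-05  1.81203540e-04  1.36180358e-01]
walltop px [322.65758097 213.97765454]
```

View pics/c9.png

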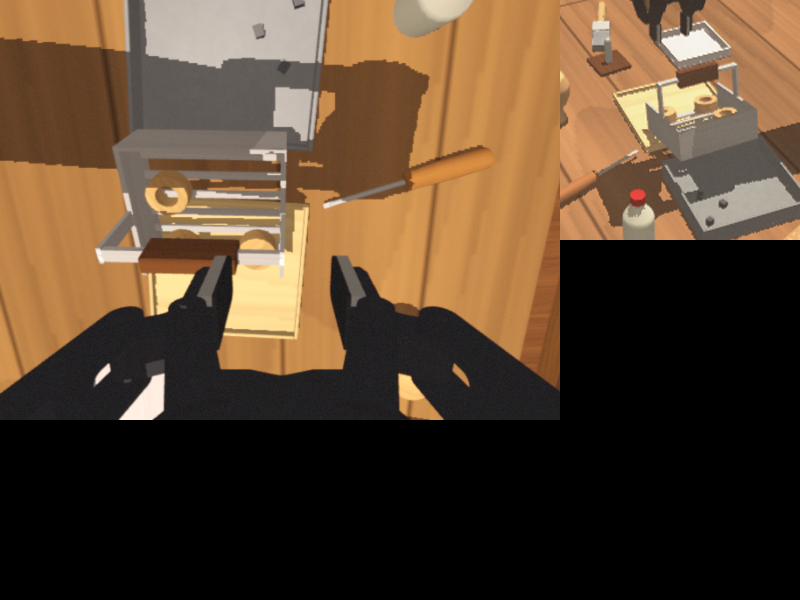

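The far side wall's top edge is at u about 283 (v 150 to 277), matching the prediction of (282,187). Descending to pinch it.

```bash
python3 - <<'E'
from bm import *
c=cam('wrist');m=model(-.124,.24,1.555,.532)
for p in((.075,-.08,.06),(.075,.08,.06),(-.075,-.08,.06)): print((w2px(c,m(p))/1.143).round(0))
E
python3 drive.py '0.045,0,0,0.05,0;0.045,0,0,0.11,0;0.045,0,0,0.16,0;0.045,0,0,0.19,0;0.045,0,0,0.197,0'|grep -E 'pos|force'; python3 drive.py '0,0,0,0,0;0,0,0,0,0;0,0,0,0,0;0,0,0,0,0'
```

```text
[285. 149.]
[110. 148.]
[284. 275.]
tool_pos: [0.6103, -0.0316, 0.0682]
ft_force: [-0.4, -0.9, 0.9]
grip_force: 0.0
time_s: 15.78
tool_pos: [0.6119, -0.0317, 0.0717]
tool_rot: [2.238, 2.203, 0.002]
ft_force: [0.4, 0.5, 6.5]
opening: 0.003
grip_force: 60.9
```

```bash
cat > th.py <<'E'
from bm import *
from scipy.optimize import least_squares
# estimate tilt from scene: dark grip blob centroid relative to pinch
def grip():
    s=cam('scene');im=s['img'].astype(int);h=cv2.cvtColor(s['img'],cv2.COLOR_BGR2HSV)
    P=np.array(arm.sense()['tool_pos']);R=Ro.from_rotvec(arm.sense()['tool_rot']).as_matrix();yaw=np.arctan2(R[1,1],R[0,1])+np.pi/2
    m=((h[...,0]<12)&(h[...,1]>110)&(h[...,2]<115)&(h[...,2]>25)).astype(np.uint8)
    P=P+[0,0,.017]
    best=[]
    for th in np.arange(0,1.3,.04):
        B=Ro.from_euler('z',yaw).as_matrix()@Ro.from_euler('y',-th).as_matrix();o=P-B@[.036,-.0775,.05]
        pts=np.array([w2px(s,o+B@np.array([x,y,z])) for x in(-.008,.008) for y in(-.04,.04) for z in(.106,.138)],np.float32)
        k=np.zeros_like(m);cv2.fillConvexPoly(k,cv2.convexHull(pts).astype(np.int32),1)
        best.append(((m&k).sum()/k.sum(),round(th,2),B,o,pts.mean(0).round()))
    b=sorted(best,key=lambda t:-t[0])[:3];print([(round(float(t[0]),2),float(t[1]),t[4].tolist()) for t in b])
    B,o=b[0][2:4];print('front-bottom',(o+B@[-.075,0,0]).round(3),'back-bottom',(o+B@[.075,0,0]).round(3))
if __name__=='__main__': grip()
E
python3 th.py; python3 drive.py '0,-0.005,0,-0.006,0;0,-0.014,0,-0.015,0;0,-0.014,0,-0.015,0'; python3 th.py
```

```text
[(0.14, 0.04, [344.0, 202.0]), (0.14, 0.0, [345.0, 202.0]), (0.14, 0.32, [341.0, 203.0])]
front-bottom [ 0.533 -0.139  0.034] back-bottom [0.535 0.01  0.04 ]
time_s: 16.2
tool_pos: [0.6113, -0.0465, 0.0862]
tool_rot: [2.239, 2.202, 0.001]
ft_force: [-0.2, 0.1, -4.4]
opening: 0.0034
grip_force: 59.7
[(0.14, 0.56, [336.0, 198.0]), (0.14, 0.6, [336.0, 199.0]), (0.14, 0.44, [337.0, 197.0])]
front-bottom [ 0.532 -0.112  0.001] back-bottom [0.535 0.015 0.081]
```

```bash
cat > th2.py <<'E'
from bm import *
def grip(pin=(.036,-.0775,.05)):
    c=cam('wrist');h=cv2.cvtColor(c['img'],cv2.COLOR_BGR2HSV).astype(int)
    st=arm.sense();R=Ro.from_rotvec(st['tool_rot']).as_matrix();yaw=np.arctan2(R[1,1],R[0,1])+np.pi/2
    m=((h[...,0]<11)&(h[...,1]>120)&(h[...,2]>40)&(h[...,2]<150)).astype(np.uint8)
    n,l,s,ce=cv2.connectedComponentsWithStats(m);k=[(int(s[i,4]),s[i,:4].tolist(),ce[i].round().tolist()) for i in np.argsort(-s[1:,4])[:3]+1];print(k)
    P=np.array(st['tool_pos'])+[0,0,.017]
    for th in(.1,.24,.35,.5,.65,.8,.95):
        B=Ro.from_euler('z',yaw).as_matrix()@Ro.from_euler('y',-th).as_matrix();o=P-B@np.array(pin)
        p=np.array([w2px(c,o+B@np.array([x,y,z])) for x in(-.008,.008) for y in(-.04,.04) for z in(.106,.138)])
        print(th,p.min(0).round(),p.max(0).round(),'front',(o+B@[-.075,0,0]).round(3),'back',(o+B@[.075,0,0]).round(3))
if __name__=='__main__': grip()
E
python3 th2.py; python3 -c "
import cv2;im=cv2.imread('pics/c9.png');h=cv2.cvtColor(im,cv2.COLOR_BGR2HSV);print(im[247:272:5,150:235:20].tolist(),h[257,190])"
```

```text
[(1, [639, 200, 1, 1], [639.0, 200.0]), (1, [173, 257, 1, 1], [173.0, 257.0]), (1, [391, 355, 1, 1], [391.0, 355.0])]
0.1 [-306.  543.] [188. 768.] front [ 0.532 -0.15   0.041] back [ 0.534 -0.001  0.056]
0.24 [-236.  542.] [198. 739.] front [ 0.532 -0.141  0.027] back [0.534 0.005 0.063]
0.35 [-187.  538.] [206. 713.] front [ 0.532 -0.132  0.017] back [0.534 0.009 0.069]
0.5 [-128.  529.] [215. 681.] front [ 0.532 -0.118  0.005] back [0.534 0.014 0.077]
0.65 [-77. 515.] [222. 650.] front [ 0.533 -0.103 -0.005] back [0.534 0.017 0.086]
0.8 [-35. 494.] [229. 617.] front [ 0.533 -0.086 -0.012] back [0.534 0.018 0.095]
0.95 [ -0. 472.] [235. 583.] front [ 0.533 -0.069 -0.017] back [0.535 0.019 0.105]
[[[23, 43, 76], [28, 46, 78], [32, 48, 79], [22, 45, 76], [20, 44, 77]], [[28, 47, 82], [24, 45, 81], [27, 46, 83], [27, 49, 82], [21, 41, 79]], [[28, 46, 84], [27, 48, 81], [31, 48, 80], [23, 43, 77], [27, 27, 32]], [[44, 84, 145], [42, 83, 142], [40, 81, 141], [41, 78, 137], [23, 27, 25]], [[45, 87, 151], [44, 88, 151], [48, 88, 151], [82, 89, 99], [20, 21, 26]]] [ 10 156  80]
```

```bash
cat > th3.py <<'E'
from bm import *
def grip(pin=(.036,-.0775,.05),save=None):
    s=cam('scene');im=s['img'].astype(int);h=cv2.cvtColor(s['img'],cv2.COLOR_BGR2HSV).astype(int)
    m=((h[...,0]<15)&(h[...,1]>120)&(h[...,2]<105)&(h[...,2]>40)).astype(np.uint8);m[:150]=0;m[260:]=0;m[:,:300]=0;m[:,410:]=0
    m=cv2.morphologyEx(m,cv2.MORPH_OPEN,np.ones((3,3),np.uint8))
    n,l,st,ce=cv2.connectedComponentsWithStats(m);print([(int(st[i,4]),st[i,:4].tolist(),ce[i].round(1).tolist()) for i in np.argsort(-st[1:,4])[:4]+1])
    t=arm.sense();R=Ro.from_rotvec(t['tool_rot']).as_matrix();yaw=np.arctan2(R[1,1],R[0,1])+np.pi/2
    P=np.array(t['tool_pos'])+[0,0,.017]
    for th in(.1,.24,.38,.52,.66,.8,.95):
        B=Ro.from_euler('z',yaw).as_matrix()@Ro.from_euler('y',-th).as_matrix();o=P-B@np.array(pin)
        p=np.array([w2px(s,o+B@np.array([x,y,z])) for x in(-.008,.008) for y in(-.04,.04) for z in(.106,.138)])
        print(th,p.min(0).round(),p.max(0).round(),p.mean(0).round(1))
grip()
E
python3 th3.py
```

```text
[(12, [349, 192, 4, 3], [350.5, 193.0])]
0.1 [325. 184.] [357. 206.] [341.2 194.8]
0.24 [323. 184.] [356. 206.] [339.4 195.3]
0.38 [321. 186.] [355. 207.] [337.9 196.3]
0.52 [320. 188.] [354. 208.] [336.6 198. ]
0.66 [318. 190.] [353. 211.] [335.5 200.1]
0.8 [318. 192.] [352. 213.] [334.7 202.8]
0.95 [317. 195.] [351. 217.] [334.2 206.1]
```

```bash
cat > th4.py <<'E'
from bm import *
def tilt(pin=(.036,-.0775,.05)):
    c=cam('wrist');g=cv2.GaussianBlur(cv2.cvtColor(c['img'],cv2.COLOR_BGR2GRAY),(0,0),1.2).astype(float)
    G=np.abs(cv2.Sobel(g,cv2.CV_64F,0,1))
    st=arm.sense();R=Ro.from_rotvec(st['tool_rot']).as_matrix();yaw=np.arctan2(R[1,1],R[0,1])+np.pi/2
    P=np.array(st['tool_pos'])+[0,0,.017];out=[]
    for th in np.arange(0,1.1,.02):
      for dz in(-.006,0,.006):
       for dx in(-.004,0,.004):
        B=Ro.from_euler('z',yaw).as_matrix()@Ro.from_euler('y',-th).as_matrix();o=P-B@(np.array(pin)+[dx,0,dz]);v=[]
        for x,z in((.071,.06),(.075,.06),(.048,.016),(.056,.016),(.025,.016),(.033,.016),(.002,.016),(.010,.016)):
          for y in np.linspace(-.05,.07,20):
            u,w=w2px(c,o+B@np.array([x,y,z]))
            if 0<=u<639 and 0<=w<479: v.append(min(G[int(w),int(u)],60))
        if len(v)>40: out.append((np.mean(v),round(th,2),dx,dz,(o+B@[-.075,0,0]).round(3).tolist(),len(v)))
    for t in sorted(out,reverse=True)[:6]:print(t)
tilt()
E
python3 th4.py
```

```text
(np.float64(31.06382978723404), np.float64(0.12), 0.004, 0, [0.532, -0.153, 0.039], 141)
(np.float64(27.318181818181817), np.float64(0.24), -0.004, -0.006, [0.532, -0.138, 0.034], 132)
(np.float64(26.96212121212121), np.float64(0.22), -0.004, -0.006, [0.532, -0.139, 0.036], 132)
(np.float64(26.303703703703704), np.float64(0.24), 0.004, -0.006, [0.532, -0.146, 0.032], 135)
(np.float64(26.06896551724138), np.float64(0.02), 0.004, 0.006, [0.532, -0.158, 0.044], 145)
(np.float64(25.886524822695037), np.float64(0.1), 0.004, 0, [0.532, -0.154, 0.041], 141)
```

The tilt fit says the pads hold the basket rigidly, at about 0.12 to 0.24 rad. I'll try abrupt stops, so that inertia (centre of mass ahead of the pinch) turns it front-down.

```bash
python3 drive.py '0,0,0,-0.025,0;0,0,0,-0.05,0;0,0,0,-0.05,0;0,0,0,0.01,0;0,0,0,0.01,0' | grep -E 'pos|force'; python3 th4.py; python3 drive.py '0,0,0,-0.06,0;0,0,0,0.0,0;0,0,0,-0.06,0;0,0,0,0,0;0,0,0,0,0' | grep -E 'pos|force'; python3 th4.py
```

```text
tool_pos: [0.6092, -0.0454, 0.0709]
ft_force: [1.0, -1.0, -3.2]
grip_force: 62.6
(np.float64(32.786206896551725), np.float64(0.0), 0.004, 0.006, [0.53, -0.159, 0.034], 145)
(np.float64(31.66896551724138), np.float64(0.02), 0.004, 0.006, [0.53, -0.158, 0.031], 145)
(np.float64(30.21276595744681), np.float64(0.08), 0.004, 0, [0.531, -0.155, 0.031], 141)
(np.float64(30.163120567375888), np.float64(0.1), 0.004, 0, [0.531, -0.154, 0.028], 141)
(np.float64(26.929078014184398), np.float64(0.12), 0.004, 0, [0.531, -0.152, 0.026], 141)
(np.float64(26.411290322580644), np.float64(1.04), 0.004, -0.006, [0.532, -0.064, -0.032], 124)
tool_pos: [0.6089, -0.0455, 0.072]
ft_force: [-0.2, -0.4, -3.8]
grip_force: 61.5
(np.float64(29.54609929078014), np.float64(0.12), 0.004, 0, [0.531, -0.152, 0.028], 141)
(np.float64(29.25735294117647), np.float64(0.44), -0.004, 0.006, [0.531, -0.117, -0.005], 136)
(np.float64(28.82758620689655), np.float64(0.04), 0.004, 0.006, [0.531, -0.157, 0.031], 145)
(np.float64(28.803030303030305), np.float64(0.22), -0.004, -0.006, [0.531, -0.139, 0.025], 132)
(np.float64(28.40740740740741), np.float64(0.12), 0, -0.006, [0.531, -0.149, 0.034], 135)
(np.float64(28.375886524822697), np.float64(0.1), 0.004, 0, [0.531, -0.154, 0.03], 141)
```

```bash
cat > th5.py <<'E'
from bm import *
def tilt(pin=(.036,-.0775,.05),cams=('scene','wrist')):
    st=arm.sense();R=Ro.from_rotvec(st['tool_rot']).as_matrix();yaw=np.arctan2(R[1,1],R[0,1])+np.pi/2
    P=np.array(st['tool_pos'])+[0,0,.017];D=[]
    for n in cams:
        c=cam(n);g=cv2.GaussianBlur(c['img'],(0,0),1.).astype(float)
        gx=cv2.Sobel(g,-1,1,0);gy=cv2.Sobel(g,-1,0,1);D.append((c,gx,gy))
    L=[((-.075,-.08,0),(.075,-.08,0)),((-.075,-.08,0),(-.075,-.08,.06)),((.075,-.08,0),(.075,.08,0)),((.075,-.08,.06),(.075,.08,.06)),((.075,-.08,0),(.075,-.08,.06)),((.075,.08,0),(.075,.08,.06)),((-.075,-.08,.06),(.02,-.08,.06)),((.071,-.07,.06),(.071,.075,.06))]
    for x in(.048,.056,.025,.033,.002,.01): L.append(((x,-.05,.016),(x,.07,.016)))
    out=[]
    for th in np.arange(-.1,1.0,.02):
     for dx in(-.006,-.003,0,.003,.006):
      for dz in(-.01,-.005,0,.005,.01):
        B=Ro.from_euler('z',yaw).as_matrix()@Ro.from_euler('y',-th).as_matrix();o=P-B@(np.array(pin)+[dx,0,dz]);sc=[]
        for k,(c,gx,gy) in enumerate(D):
          v=[]
          for a,b in (L[:8] if cams[k]=='scene' else L[7:]):
            A=w2px(c,o+B@np.array(a));Z=w2px(c,o+B@np.array(b));d=Z-A
            if np.linalg.norm(d)<8: continue
            n=np.array([-d[1],d[0]])/np.linalg.norm(d);q=A+np.linspace(.04,.96,24)[:,None]*d;i=np.round(q).astype(int)
            ok=(i[:,0]>0)&(i[:,0]<639)&(i[:,1]>0)&(i[:,1]<479);i=i[ok]
            if len(i): v.append(np.minimum(np.abs(gx[i[:,1],i[:,0]]*n[0]+gy[i[:,1],i[:,0]]*n[1]).max(1),80).mean())
          sc.append(np.mean(v) if len(v)>2 else 0)
        out.append((sum(sc),[round(float(s)) for s in sc],round(float(th),2),dx,dz,(o+B@[-.075,0,0]).round(3).tolist()))
    for t in sorted(out,key=lambda t:-t[0])[:5]:print(t[1:])
    return
if __name__=='__main__':tilt()
E
python3 th5.py; python3 -c "
from th5 import tilt;tilt(cams=('scene',))"
```

```text
([56, 45], 0.46, 0.003, 0.01, [0.531, -0.12, -0.013])
([64, 35], 0.34, 0.006, 0.01, [0.531, -0.135, -0.004])
([54, 45], 0.2, 0.006, 0.005, [0.531, -0.148, 0.014])
([42, 55], 0.02, 0.006, 0.01, [0.531, -0.16, 0.029])
([58, 38], 0.42, 0, 0.01, [0.531, -0.121, -0.009])
([63], 0.3, 0.006, 0.01, [0.532, -0.138, 0.002])
([63], 0.36, 0.006, 0.01, [0.532, -0.133, -0.004])
([63], 0.32, 0.006, 0.01, [0.532, -0.137, -0.0])
([63], 0.34, 0.006, 0.01, [0.532, -0.135, -0.002])
([63], 0.36, 0.003, 0.01, [0.532, -0.13, -0.003])
```

```bash
python3 -c "
from th5 import tilt
p=(.038,-.0775,.060)
tilt(p,('scene',));tilt(p)"; python3 drive.py '0,0,0,-0.03,0;0,0,0,-0.05,0;0,0,0,-0.05,0' | grep -E 'pos|force';python3 -c "
from th5 import tilt
p=(.038,-.0775,.060)
tilt(p,('scene',));tilt(p)"
```

```text
([63], 0.36, 0.003, 0, [0.533, -0.132, -0.003])
([63], 0.3, 0.003, 0, [0.533, -0.138, 0.002])
([63], 0.3, 0.006, 0, [0.533, -0.14, 0.001])
([63], 0.32, 0.003, 0, [0.533, -0.136, 0.0])
([63], 0.32, 0.006, 0, [0.533, -0.139, -0.0])
([42, 58], 0.02, 0.003, 0, [0.532, -0.159, 0.032])
([56, 44], 0.46, 0, 0, [0.533, -0.119, -0.01])
([57, 43], 0.24, 0, 0, [0.533, -0.14, 0.009])
([54, 45], 0.2, 0.006, 0, [0.532, -0.149, 0.011])
([63, 35], 0.34, 0.003, 0, [0.533, -0.134, -0.001])
tool_pos: [0.6119, -0.0458, 0.1274]
ft_force: [-0.4, 0.2, -3.8]
grip_force: 61.6
([65], 0.24, 0, 0, [0.533, -0.14, 0.059])
([65], 0.26, 0, 0, [0.533, -0.138, 0.057])
([64], 0.26, 0.003, 0, [0.533, -0.141, 0.057])
([64], 0.24, 0.003, 0, [0.533, -0.143, 0.059])
([64], 0.28, 0, 0, [0.533, -0.137, 0.056])
([60, 45], 0.2, 0.006, 0, [0.532, -0.149, 0.06])
([65, 38], 0.24, 0, 0, [0.532, -0.14, 0.058])
([58, 45], 0.16, 0.003, 0, [0.532, -0.149, 0.065])
([61, 41], 0.22, 0.006, 0, [0.532, -0.148, 0.058])
([65, 36], 0.26, 0, 0, [0.532, -0.138, 0.056])
```

The basket is held firmly in the air at about 0.25 rad. I'll rotate it further by pushing its front-bottom edge against the fixed scrap tray's inner wall, then carry it back over the parts tray.

```bash
python3 drive.py '0,0.01,0,0,0.02;0,0.035,0,0,0.05;0,0.07,0,0,0.07;0,0.105,0,0,0.07;0,0.13,0,0,0.07'|grep pos; python3 drive.py '0,0.017,0,0,0;0,0.025,0,0,0;0,0.026,0,0.01,0;0,0.026,0,0.02,0;0,0.026,0,0.03,0'|grep -E 'pos|force';python3 -c "
from th5 import tilt
p=(.038,-.0775,.060)
tilt(p,('scene',))"
```

```text
tool_pos: [0.6127, 0.0863, 0.1246]
tool_pos: [0.6154, 0.1096, 0.0946]
ft_force: [3.4, 1.7, 4.0]
grip_force: 63.5
([54], 0.24, -0.003, -0.005, [0.53, 0.023, 0.032])
([53], 0.22, -0.003, -0.005, [0.53, 0.021, 0.034])
([53], 0.22, 0, -0.005, [0.53, 0.018, 0.033])
([53], 0.26, -0.003, -0.005, [0.53, 0.025, 0.03])
([52], 0.2, -0.003, -0.005, [0.53, 0.02, 0.036])
```

```bash
python3 drive.py '0,0,0,-0.015,0;0,0.003,0.008,-0.015,0;0,0.004,0.015,-0.015,0;0,0.004,0.015,-0.005,0;0,0.004,0.015,0.002,0'|grep -E 'pos|force';python3 drive.py '0,0,0,0,0'|grep -E 'pos|force';python3 -c "
from th5 import tilt
p=(.038,-.0775,.060)
tilt(p,('scene',))"
```

```text
tool_pos: [0.6302, 0.1129, 0.0918]
ft_force: [-0.1, 0.2, -3.4]
grip_force: 61.5
tool_pos: [0.63, 0.1128, 0.092]
ft_force: [0.6, -0.7, -4.5]
grip_force: 61.6
([52], 0.48, 0.006, 0, [0.546, 0.042, 0.001])
([52], 0.46, 0.006, 0, [0.546, 0.04, 0.002])
([52], 0.44, 0.003, 0, [0.546, 0.04, 0.005])
([52], 0.5, 0.006, 0, [0.546, 0.044, -0.001])
([51], 0.46, 0.006, 0.005, [0.546, 0.042, -0.002])
```

```bash
for i in 1 2 3 4; do python3 drive.py '0,-0.003,0,0,0;0,-0.006,0,0,0;0,-0.006,0,0,0'|grep -E 'pos|force: \['; done
```

```text
tool_pos: [0.6302, 0.1066, 0.0936]
ft_force: [0.3, -0.0, -3.1]
tool_pos: [0.6296, 0.1008, 0.0933]
ft_force: [-0.8, 0.5, -4.2]
tool_pos: [0.63, 0.0967, 0.0949]
ft_force: [2.0, 15.3, 6.2]
tool_pos: [0.6305, 0.0929, 0.0972]
ft_force: [3.3, 31.2, 18.5]
```

```bash
python3 - <<'E'
from th5 import tilt
p=(.038,-.0775,.060)
tilt(p,('scene',));tilt(p)
from h import *
st=arm.sense();print(st['ft_torque'],st['ft_force'],st['opening'])
E
```

```text
([55], 0.38, -0.003, 0, [0.546, 0.02, 0.018])
([55], 0.4, -0.003, 0, [0.547, 0.022, 0.016])
([55], 0.44, 0, 0, [0.547, 0.023, 0.012])
([55], 0.42, 0, 0, [0.547, 0.021, 0.013])
([55], 0.42, -0.003, 0, [0.547, 0.024, 0.015])
([46, 36], 0.24, 0.003, 0, [0.545, 0.001, 0.028])
([54, 25], 0.44, -0.003, 0, [0.547, 0.026, 0.013])
([52, 27], 0.3, -0.006, -0.005, [0.546, 0.014, 0.03])
([46, 32], 0.2, 0, 0, [0.545, 0.001, 0.033])
([50, 29], 0.22, -0.003, -0.005, [0.545, 0.004, 0.036])
[ 5.36740264 -0.47984725 -0.49807606] [ 3.46598703 30.56409171 18.75339452] 0.0035787339695339837
```

```bash
python3 drive.py '0,-0.003,0,0,0;0,-0.006,0,0,0;0,-0.006,0,0,0'|grep -E 'pos|force: \['; python3 -c "
from th5 import tilt
p=(.038,-.0775,.060)
tilt(p,('scene',))"
```

```text
tool_pos: [0.6309, 0.0877, 0.0987]
ft_force: [5.7, 37.2, 26.6]
([57], 0.46, -0.006, 0, [0.548, 0.025, 0.014])
([56], 0.46, -0.003, 0, [0.548, 0.023, 0.013])
([56], 0.48, -0.006, 0, [0.548, 0.027, 0.013])
([56], 0.44, -0.003, 0, [0.547, 0.021, 0.015])
([56], 0.44, -0.006, 0, [0.548, 0.023, 0.016])
```

The tilt is now about 0.42 to 0.46 rad. Lifting clear and carrying it over the parts tray.

```bash
python3 drive.py '0,0.008,0,-0.005,0;0,0.012,0,-0.02,0;0,0.012,0,-0.035,0;0,0.012,0,-0.045,0;0,0.012,0,-0.045,0'|grep -E 'pos|force: \['; python3 drive.py '0,-0.01,0,0,0;0,-0.035,0,0,0;0,-0.07,0,0,0;0,-0.11,-0.004,0,0;0,-0.15,-0.006,0,0'|grep -E 'pos|force: \['; python3 -c "
from th5 import tilt
p=(.038,-.0775,.060)
tilt(p,('scene',));tilt(p)"
```

```text
tool_pos: [0.6294, 0.0947, 0.1394]
ft_force: [0.2, -0.2, -3.3]
tool_pos: [0.6094, -0.0557, 0.1376]
ft_force: [1.7, 0.2, -3.6]
([68], 0.36, -0.003, 0, [0.525, -0.131, 0.06])
([68], 0.38, -0.003, 0, [0.525, -0.129, 0.058])
([68], 0.34, 0, 0, [0.525, -0.135, 0.06])
([68], 0.36, 0, 0, [0.525, -0.133, 0.059])
([67], 0.36, 0.003, 0, [0.525, -0.136, 0.058])
([66, 41], 0.32, 0.003, 0, [0.524, -0.144, 0.061])
([63, 42], 0.32, 0.006, 0, [0.523, -0.147, 0.06])
([65, 40], 0.3, 0.003, 0, [0.524, -0.146, 0.063])
([67, 36], 0.38, -0.006, 0, [0.525, -0.13, 0.059])
([66, 37], 0.34, 0.003, 0, [0.524, -0.142, 0.059])
```

```bash
python3 drive.py '0,0.01,0,0.01,0;0,0.02,0,0.025,0;0,0.02,0,0.03,0;0,-0.035,0,0.03,0;0,-0.035,0,0.03,0'|grep -E 'pos|force: \['; for i in 1 2 3 4; do python3 drive.py '0,0.015,0,0,0;0,0.035,0,0,0;0,0.05,0,0,0;0,-0.01,0,0,0;0,0,0,0,0'|grep -E 'pos|force: \['; done;  python3 -c "
from th5 import tilt
p=(.038,-.0775,.060)
tilt(p,('scene',))"
```

```text
tool_pos: [0.6069, -0.0908, 0.1078]
ft_force: [-0.4, 1.5, -2.6]
tool_pos: [0.6071, -0.0903, 0.1083]
ft_force: [0.1, 1.5, -2.8]
tool_pos: [0.6071, -0.0904, 0.1083]
ft_force: [0.7, 0.5, -1.7]
tool_pos: [0.6071, -0.0904, 0.1083]
ft_force: [-1.1, 0.4, -1.6]
tool_pos: [0.6071, -0.0905, 0.1083]
ft_force: [0.3, 0.8, -1.9]
([68], 0.34, -0.003, 0, [0.523, -0.167, 0.032])
([68], 0.32, -0.003, 0, [0.522, -0.169, 0.034])
([67], 0.36, -0.003, 0, [0.523, -0.165, 0.03])
([67], 0.38, -0.006, 0, [0.523, -0.16, 0.03])
([67], 0.38, -0.003, 0, [0.523, -0.163, 0.029])
```

```bash
python3 drive.py '0,0,0,-0.03,0;0,0,0,-0.06,0;0,0.02,0,-0.06,0;0,0.05,0,-0.06,0;0,0.07,0,-0.06,0'|grep -E 'pos|force: \['; python3 drive.py '0,0,0,0,0;0,0,0,0,0'|grep -E 'pos|force: \['; python3 - <<'E'
from h import *
w=cam('wrist');s=cam('scene');t=cam('top')
o=np.zeros((600,800,3),np.uint8)
o[:300,:400]=cv2.resize(w['img'],(400,300))
o[:,400:]=cv2.resize(s['img'][120:330,230:370],(400,600),interpolation=cv2.INTER_CUBIC)
o[300:,:400]=cv2.resize(t['img'][210:330,290:450],(400,300),interpolation=cv2.INTER_CUBIC);cv2.imwrite('pics/c10.png',o)
E
```

```text
tool_pos: [0.6129, -0.0164, 0.1671]
ft_force: [-0.5, 0.1, -2.9]
tool_pos: [0.6131, -0.0189, 0.1679]
ft_force: [-0.7, 0.1, -3.2]
```

```bash
python3 - <<'E'
import cv2,numpy as np
# numeric look before spending a view: light tan/wood blobs in the top crop over the tray
im=cv2.imread('pics/c10.png');h=cv2.cvtColor(im,cv2.COLOR_BGR2HSV)
a=h[300:,:400];print('tray hsv',a[200,220],a[150,250]);
for nm,q in (('top',h[300:,:400]),('scene',h[:,400:])):
    m=((q[...,0]>10)&(q[...,0]<21)&(q[...,1]>90)&(q[...,1]<165)&(q[...,2]>150)).astype(np.uint8)
    n,l,s,c=cv2.connectedComponentsWithStats(m);print(nm,[(int(s[i,4]),s[i,:4].tolist()) for i in np.argsort(-s[1:,4])[:6]+1])
E
```

```text
tray hsv [ 18 142 237] [ 18 127 161]
top [(45098, [98, 0, 302, 254]), (7066, [84, 256, 203, 44]), (1292, [158, 135, 47, 46]), (24, [231, 112, 4, 8]), (23, [130, 85, 3, 17]), (20, [214, 221, 5, 9])]
scene [(79957, [0, 25, 267, 575]), (6301, [322, 25, 78, 122]), (6231, [74, 474, 91, 126]), (3753, [231, 539, 88, 61]), (2673, [292, 208, 99, 59]), (1097, [212, 298, 60, 59])]
```

```bash
cat > hc.py <<'E'
from h import *
def find(n='top',z=.027,box=None,par=(120,26),im=None,c=None):
    c=c or cam(n);b=box or (0,0,640,480);k=4 if n!='wrist' else 1
    g=cv2.cvtColor(c['img'],cv2.COLOR_BGR2GRAY)[b[1]:b[3],b[0]:b[2]];g=cv2.resize(g,None,fx=k,fy=k,interpolation=cv2.INTER_CUBIC);g=cv2.GaussianBlur(g,(0,0),1.5)
    ctr=px2w(c,(b[0]+b[2])/2,(b[1]+b[3])/2,z);d=np.linalg.norm(np.array(c['R'])@ctr+np.array(c['t']));r=.023*np.array(c['mtx'])[0][0]/d*k
    q=cv2.HoughCircles(g,cv2.HOUGH_GRADIENT,1,r*1.5,param1=par[0],param2=par[1],minRadius=int(r*.85),maxRadius=int(r*1.15))
    R=[]
    if q is not None:
        for u,v,rr in q[0]:
            U,V=u/k+b[0],v/k+b[1];X=px2w(c,U,V,z);hole=g[int(v)-2:int(v)+3,int(u)-2:int(u)+3].mean()
            # bore: radial mean profile
            pr=[np.mean([g[min(max(int(v+s*rr*np.sin(a)),0),g.shape[0]-1),min(max(int(u+s*rr*np.cos(a)),0),g.shape[1]-1)] for a in np.arange(0,6.28,.3)]) for s in(0,.15,.3,.45,.6,.75,.9)]
            R.append((round(U),round(V),X.round(3).tolist(),round(rr/r,2),[int(x) for x in pr]))
    return R
if __name__=='__main__':
    for r in find('top',box=(300,215,420,320)):print('top',r)
    for r in find('wrist',box=(0,0,640,330),par=(100,35)):print('wrist',r)
E
python3 hc.py
```

```text
(no output)
```

Setting the basket on its mat next.

```bash
python3 - <<'E'
from h import *
R=Ro.from_rotvec(arm.sense()['tool_rot']).as_matrix();print(np.arctan2(R[1,1],R[0,1])+np.pi/2,totool([.560,.352,.168]))
E
```

```text
1.4840822828483378 [ 3.65595153e-01 -8.51582593e-02  2.19206093e-04]
```

```bash
python3 drive.py '0,0.025,-0.006,0,-0.03;0,0.07,-0.016,0,-0.1;0,0.12,-0.028,0,-0.18;0,0.17,-0.04,0,-0.26;0,0.22,-0.051,0,-0.34'|grep -E 'pos|force: \['; python3 - <<'E'
from h import *
R=Ro.from_rotvec(arm.sense()['tool_rot']).as_matrix();print(np.arctan2(R[1,1],R[0,1])+np.pi/2,totool([.560,.352,.168]),totool([.554,.3695,.061]))
E
```

```text
tool_pos: [0.581, 0.2057, 0.1685]
ft_force: [1.4, -1.1, -3.4]
1.8267793398066026 [0.14685606 0.01674084 0.00047091] [0.16530955 0.01532527 0.10746958]
```

```bash
python3 drive.py '0,0.045,0.005,0,-0.04;0,0.09,0.01,0,-0.08;0,0.13,0.015,0.02,-0.08;0,0.147,0.017,0.05,-0.08;0,0.147,0.017,0.075,-0.08'|grep -E 'pos|force: \['; python3 -c "
from th5 import tilt
p=(.038,-.0775,.060)
tilt(p,('scene',))"
```

```text
tool_pos: [0.5604, 0.352, 0.092]
ft_force: [0.7, 0.1, -3.5]
([56], 0.36, -0.003, -0.005, [0.515, 0.248, 0.019])
([56], 0.38, -0.003, -0.005, [0.514, 0.249, 0.017])
([55], 0.26, -0.006, 0, [0.516, 0.243, 0.023])
([55], 0.28, -0.006, 0, [0.516, 0.245, 0.022])
([55], 0.28, -0.003, 0, [0.517, 0.242, 0.021])
```

```bash
python3 drive.py '0,0.001,0,0.01,0;0,0.004,0,0.015,0;0,0.010,0,0.021,0;0,0.015,0,0.027,0;0,0.019,0,0.033,0'|grep -E 'pos|force: \['; python3 drive.py '0,0.002,0,0.003,0;0,0.002,0,0.003,0'|grep -E 'pos|force: \['; python3 -c "
from th5 import tilt
p=(.038,-.0775,.060)
tilt(p,('scene',))"
```

```text
tool_pos: [0.5548, 0.3699, 0.061]
ft_force: [-0.2, 1.3, 4.7]
tool_pos: [0.5538, 0.3712, 0.0574]
ft_force: [-0.4, 3.7, 3.7]
([65], 0.14, -0.003, -0.005, [0.514, 0.25, 0.005])
([65], 0.16, -0.003, -0.005, [0.513, 0.251, 0.003])
([64], 0.12, -0.003, -0.005, [0.514, 0.249, 0.007])
([63], 0.18, -0.003, -0.005, [0.513, 0.253, 0.001])
([63], 0.1, -0.003, -0.005, [0.515, 0.248, 0.009])
```

```bash
python3 drive.py '0.04,0,0,0,0;0.04,0,0,0,0;0.04,0,0,-0.05,0;0.04,0,0,-0.1,0;0.06,0,0,-0.16,0'|grep -E 'pos|force: \[|open'; python3 - <<'E'
from h import *
print(totool([.50,-.165,.26]));show()
E
```

```text
tool_pos: [0.5535, 0.3703, 0.218]
ft_force: [-0.4, 0.9, 0.4]
opening: 0.0568
[-0.4882863  -0.22602348 -0.04136838]
31.3 [0.5535 0.3703 0.218 ] [[-0.328, 0.945, -0.001], [0.945, 0.328, -0.001], [-0.001, -0.002, -1.0]] [-0.4  0.9  0.4] 0.05680110903447173 [ 0.551  0.101  1.479 -0.     1.563  0.218]
```

```bash
python3 drive.py '0.08,-0.055,-0.025,-0.01,0;0.08,-0.11,-0.05,-0.02,0;0.08,-0.165,-0.075,-0.04,0;0.08,-0.22,-0.1,-0.04,0;0.08,-0.275,-0.127,-0.04,0'|grep pos; python3 - <<'E'
from h import *
print(totool([.52,-.165,.26]))
E
```

```text
tool_pos: [0.5235, 0.0675, 0.2575]
[-0.21845394 -0.07952589 -0.00247501]
```

```bash
python3 drive.py '0.08,-0.055,-0.02,0,0.05;0.08,-0.11,-0.04,0,0.1;0.08,-0.165,-0.06,0,0.15;0.08,-0.218,-0.08,0,0.2;0.08,-0.218,-0.08,0,0.33'|grep pos; python3 drive.py '0.08,0,0,0,0;0.08,0,0,0,0'|grep pos; cat >> h.py <<'E'
def grab(fn):
    st=arm.sense();w=cam('wrist');s=cam('scene');t=cam('top')
    np.savez(fn,**{n+k:np.array(d[k]) for n,d in(('w',w),('s',s),('t',t)) for k in('R','t','mtx','img')})
    return w,s,t
E
python3 - <<'E'
from h import *
w,s,t=grab('g1.npz');show()
o=np.zeros((600,800,3),np.uint8)
o[:390,:520]=cv2.resize(w['img'],(520,390))
o[:280,520:]=cv2.resize(s['img'][270:410,370:510],(280,280),interpolation=cv2.INTER_CUBIC)
o[280:,520:]=cv2.resize(s['img'][150:310,230:370],(280,320),interpolation=cv2.INTER_CUBIC)
o[390:,:520]=cv2.resize(t['img'][220:330,230:490],(520,210),interpolation=cv2.INTER_CUBIC);cv2.imwrite('pics/c11.png',o)
E
python3 hc.py
```

```text
tool_pos: [0.5192, -0.1662, 0.2568]
tool_pos: [0.52, -0.1623, 0.2573]
32.95 [ 0.5201 -0.1622  0.2574] [[-0.006, 1.0, 0.0], [1.0, 0.006, -0.0], [-0.0, 0.0, -1.0]] [ 0.3  0.1 -0.3] 0.07983507839956006 [-0.349 -0.175  1.684 -0.     1.632 -0.356]
```

View pics/c11.png

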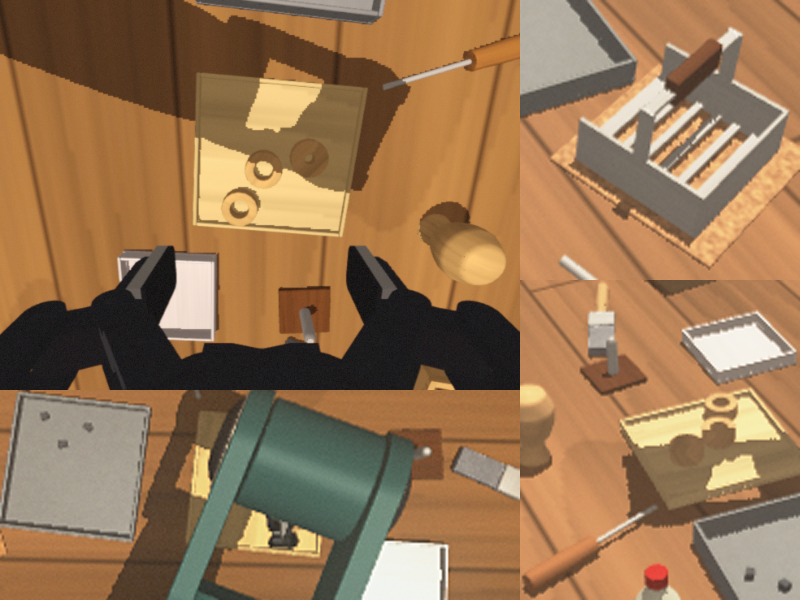

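The last picture shows the basket empty and upright on its mat, with all three collars flat in the parts tray. In the wrist image the two wide ones are at (239,208) and (264,169), the narrow one at (308,157), the gauge base at (304,310) and the tin at about (167,296).

```bash
python3 - <<'E'
from h import *
z=np.load('g1.npz');c={k:z['w'+k] for k in('R','t','mtx','img')};k=640/520
g=cv2.GaussianBlur(cv2.cvtColor(c['img'],cv2.COLOR_BGR2GRAY),(0,0),1)
for n,u,v,h in(('wideA',239,208,.027),('wideB',264,169,.027),('narrow',308,157,.027),('gbase',304,310,.008),('gtip',310,343,.066),('tin',167.5,296,.022),('trayTL',197,73,.015),('trayBR',341,236,.015)):
    print(n,px2w(c,u*k,v*k,h).round(4))
q=cv2.HoughCircles(g,cv2.HOUGH_GRADIENT,1,30,param1=60,param2=18,minRadius=18,maxRadius=27)
if q is not None:
  for u,v,r in q[0]:
    X=px2w(c,u,v,.027)
    if .43<X[0]<.64 and -.27<X[1]<-.07: print((u/k).round(),(v/k).round(),r,X.round(4))
# pin base colour blob in top view (dark brown base)
t=cam('top');hh=cv2.cvtColor(t['img'],cv2.COLOR_BGR2HSV).astype(int)
m=((hh[...,2]<110)&(hh[...,0]<15)&(hh[...,1]>90)).astype(np.uint8);m[:235]=0;m[272:]=0;m[:,:415]=0;m[:,460:]=0
ys,xs=np.nonzero(m);print('base bbox',xs.min(),xs.max(),ys.min(),ys.max(),len(xs),px2w(t,(xs.min()+xs.max())/2,(ys.min()+ys.max())/2,.008))
gm=((hh[...,1]<70)&(hh[...,2]>110)).astype(np.uint8);gm[:235]=0;gm[272:]=0;gm[:,:415]=0;gm[:,452:]=0
n,l,s,ce=cv2.connectedComponentsWithStats(gm);print([(s[i].tolist(),px2w(t,*ce[i],.066).round(4)) for i in range(1,n)])
tm=((hh[...,1]<40)&(hh[...,2]>150)).astype(np.uint8);tm[:285]=0;tm[345:]=0;tm[:,:405]=0;tm[:,465:]=0
ys,xs=np.nonzero(tm);print('tin',xs.min(),xs.max(),ys.min(),ys.max(),px2w(t,(xs.min()+xs.max())/2,(ys.min()+ys.max())/2,.02))
E
```

```text
wideA [ 0.4916 -0.2189  0.027 ]
wideB [ 0.5226 -0.1685  0.027 ]
narrow [ 0.5753 -0.1534  0.027 ]
gbase [ 0.5837 -0.3828  0.008 ]
gtip [ 0.5844 -0.3896  0.066 ]
tin [ 0.3898 -0.3513  0.022 ]
trayTL [ 0.4442 -0.059   0.015 ]
trayBR [ 0.6266 -0.2613  0.015 ]
263.0 169.0 23.9 [ 0.5211 -0.168   0.027 ]
239.0 208.0 23.0 [ 0.4919 -0.2183  0.027 ]
308.0 158.0 24.1 [ 0.5748 -0.1546  0.027 ]
base bbox 419 459 241 269 32 [ 0.58222901 -0.39120443  0.008     ]
[([438, 250, 8, 6, 24], array([ 0.5848, -0.3851,  0.066 ])), ([415, 266, 2, 6, 10], array([ 0.5399, -0.312 ,  0.066 ])), ([420, 267, 13, 5, 32], array([ 0.5355, -0.3382,  0.066 ]))]
tin 406 453 299 344 [ 0.39514106 -0.36016066  0.02      ]
```

```bash
python3 drive.py '0.07,-0.028,-0.014,0.05,0.18;0.07,-0.056,-0.028,0.1,0.36;0.07,-0.0562,-0.0287,0.15,0.54;0.07,-0.0562,-0.0287,0.17,0.55;0.07,-0.0562,-0.0287,0.17,0.55'|grep pos; python3 - <<'E'
from h import *
R=Ro.from_rotvec(arm.sense()['tool_rot']).as_matrix();print(np.arctan2(R[1,1],R[0,1]),totool([.4917,-.2186,.007]))
E
```

```text
tool_pos: [0.4915, -0.2187, 0.0871]
-0.5414538757025615 [0.00018828 0.00020078 0.0801276 ]
```

```bash
python3 drive.py '0.07,0,0,0.045,0;0.07,0,0,0.075,0;0.07,0,0,0.080,0;0,0,0,0.080,0;0,0,0,0.080,0'|grep -E 'pos|force|open'; python3 drive.py '0,0,0,0,0;0,0,0,0,0;0,0,0,-0.05,0;0,0,0,-0.1,0;0,0,0,-0.11,0'|grep -E 'pos|force|open';python3 - <<'E'
from h import *
print(totool([.5847,-.3855,.117]))
E
```

```text
tool_pos: [0.4928, -0.2196, 0.0102]
ft_force: [-2.5, 1.9, 7.5]
opening: 0.0436
grip_force: 60.0
tool_pos: [0.4932, -0.2199, 0.123]
ft_force: [0.4, -0.3, 0.3]
opening: 0.0437
grip_force: 61.1
[-0.09415973  0.16409857  0.00716015]
```

```bash
cat > inh.py <<'E'
from h import *
c=cam('wrist');st=arm.sense();R=Ro.from_rotvec(st['tool_rot']).as_matrix();P=np.array(st['tool_pos'])
g=cv2.GaussianBlur(cv2.cvtColor(c['img'],cv2.COLOR_BGR2GRAY),(0,0),1.2)
X=P+[0,0,.02];u0=w2px(c,X);d=(np.array(c['R'])@X+np.array(c['t']))[2];r=.023*np.array(c['mtx'])[0][0]/d
print('expect',u0.round(),r.round(1))
for f,tag in((1,'outer'),(24/46,'bore24'),(12/46,'bore12')):
  q=cv2.HoughCircles(g,cv2.HOUGH_GRADIENT,1,10,param1=60,param2=14,minRadius=int(r*f*.88),maxRadius=int(r*f*1.12))
  if q is not None:
    for u,v,rr in q[0]:
      if np.hypot(u-u0[0],v-u0[1])<r*.7: print(tag,u,v,round(float(rr),1),(R.T@(px2w(c,u,v,X[2])-P)).round(4))
E
python3 inh.py
```

```text
expect [322. 332.] 63.2
outer 321.5 321.5 63.9 [ 0.0042 -0.0001 -0.02  ]
outer 316.5 330.5 66.1 [ 0.0006 -0.0019 -0.02  ]
bore24 320.5 302.5 30.7 [ 0.0118 -0.0004 -0.02  ]
```

```bash
python3 drive.py '0,-0.03,0.054,0,0;0,-0.06,0.108,0,0;0,-0.085,0.15,0,0;0,-0.096,0.164,0,0;0,-0.096,0.164,0,0'|grep pos; python3 - <<'E'
from h import *
print(totool([.5847,-.3855,.07])); 
E
python3 inh.py
```

```text
tool_pos: [0.5815, -0.3866, 0.1163]
[0.00257646 0.0022233  0.04626404]
expect [321. 332.] 63.8
outer 321.5 318.5 65.9 [ 0.0055  0.0001 -0.02  ]
outer 324.5 328.5 57.2 [ 0.0015  0.0012 -0.02  ]
bore24 320.5 304.5 29.4 [ 0.0109 -0.0002 -0.02  ]
```

```bash
python3 - <<'E'
from h import *
c=cam('wrist');st=arm.sense();R=Ro.from_rotvec(st['tool_rot']).as_matrix();P=np.array(st['tool_pos']);f=np.array(c['mtx'])[0][0]
for dx in(0,.003,.006):
  for h in(.017,.020,-.005):
    X=P+R@[dx,0,0]+[0,0,h];d=(np.array(c['R'])@X+np.array(c['t']))[2];print(dx,h,w2px(c,X).round(1),'rout',round(.023*f/d,1),'rbore',round(.012*f/d,1))
g=cv2.GaussianBlur(cv2.cvtColor(c['img'],cv2.COLOR_BGR2GRAY),(0,0),1)
print([int(x) for x in g[230:420:4,321]])
E
```

```text
0 0.017 [321.9 328.6] rout 62.5 rbore 32.6
0 0.02 [321.9 332.8] rout 63.8 rbore 33.3
0 -0.005 [322.  302.2] rout 54.4 rbore 28.4
0.003 0.017 [322.  321.3] rout 62.9 rbore 32.8
0.003 0.02 [321.9 325.4] rout 64.2 rbore 33.5
0.003 -0.005 [322.  295.7] rout 54.7 rbore 28.5
0.006 0.017 [322.  313.9] rout 63.3 rbore 33.0
0.006 0.02 [321.9 317.9] rout 64.6 rbore 33.7
0.006 -0.005 [322.1 289.2] rout 55.0 rbore 28.7
[89, 90, 90, 92, 91, 93, 94, 91, 87, 83, 84, 82, 89, 91, 93, 91, 88, 92, 102, 129, 129, 130, 131, 131, 132, 132, 100, 78, 77, 80, 83, 80, 80, 85, 87, 87, 90, 89, 84, 112, 119, 118, 119, 120, 122, 124, 126, 128]
```

The bore seen through the collar fits a centred grasp (offset about 0). Lowering onto the pin.

```bash
python3 drive.py '0,0.0026,0.0022,0,0;0,0.0026,0.0022,0.02,0;0,0.0026,0.0022,0.04,0;0,0.0026,0.0022,0.05,0;0,0.0026,0.0022,0.055,0'|grep -E 'pos|force: \['; python3 drive.py '0,0,0,0.007,0;0,0,0,0.014,0;0,0,0,0.014,0'|grep -E 'pos|force: \['
```

```text
tool_pos: [0.5847, -0.385, 0.0611]
ft_force: [-1.1, -0.2, -0.3]
tool_pos: [0.5849, -0.3851, 0.0477]
ft_force: [0.3, -0.2, 0.6]
```

```bash
python3 drive.py '0,0,0,0.012,0;0,0,0,0.024,0;0,0,0,0.031,0;0,0,0,0.031,0'|grep -E 'pos|force: \['; python3 drive.py '0.06,0,0,0,0;0.06,0,0,0,0;0.06,0,0,0,0'|grep -E 'pos|force: \[|open'; python3 drive.py '0.065,0,0,-0.04,0;0.065,0,0,-0.09,0;0.065,0,0,-0.11,0;0.065,0,0,-0.11,0'|grep -E 'pos|force: \['; python3 - <<'E'
from h import *
print(totool([.5218,-.1682,.1]))
E
```

```text
tool_pos: [0.5847, -0.385, 0.0164]
ft_force: [0.5, 0.6, -0.8]
tool_pos: [0.5852, -0.3853, 0.0177]
ft_force: [-1.1, -0.5, -0.3]
opening: 0.0601
tool_pos: [0.5854, -0.3855, 0.1287]
ft_force: [0.8, -0.0, -0.3]
[ 0.15264346 -0.16728261  0.02827664]
```

```bash
python3 drive.py '0.07,0.04,-0.044,-0.05,0.15;0.07,0.08,-0.088,-0.1,0.3;0.07,0.12,-0.131,-0.13,0.46;0.07,0.153,-0.167,-0.13,0.62;0.07,0.153,-0.167,-0.13,0.77'|grep -E 'pos';python3 drive.py '0.07,0,0,0,0;0.07,0,0,0,0'|grep pos; python3 - <<'E'
from h import *
c=cam('wrist');g=cv2.GaussianBlur(cv2.cvtColor(c['img'],cv2.COLOR_BGR2GRAY),(0,0),1)
q=cv2.HoughCircles(g,cv2.HOUGH_GRADIENT,1,30,param1=60,param2=18,minRadius=18,maxRadius=27)
for u,v,r in q[0]:
    X=px2w(c,u,v,.027)
    if .43<X[0]<.65 and -.27<X[1]<-.05: print(u,v,r,X.round(4))
print(totool([.5218,-.1682,.007]))
# stacked collar on pin: 
for u,v,r in q[0]:
    X=px2w(c,u,v,.030)
    if abs(X[0]-.585)<.03 and abs(X[1]+.385)<.03: print('pin collar',X.round(4))
E
```

```text
tool_pos: [0.521, -0.1652, 0.257]
tool_pos: [0.5218, -0.1683, 0.2559]
324.5 198.5 24.1 [ 0.5242 -0.1701  0.027 ]
[ 4.55030276e-04 -1.38630741e-05  2.48956982e-01]
pin collar [ 0.5818 -0.3894  0.03  ]
```

```bash
python3 - <<'E'
from h import *
print(totool([.523,-.1692,.008]))
E
python3 drive.py '0.07,0.001,-0.001,0.06,0;0.07,0.001,-0.001,0.12,0;0.07,0.001,-0.001,0.18,0;0.07,0.001,-0.001,0.235,0;0.07,0.001,-0.001,0.248,0'|grep pos;  python3 drive.py '0,0,0,0,0;0,0,0,0,0;0,0,0,0,0;0,0,0,0,0'|grep -E 'pos|force|open'; python3 drive.py '0,0,0,-0.05,0;0,0,0,-0.1,0;0,0,0,-0.13,0;0,0,0,-0.13,0'|grep -E 'pos|force|open';python3 - <<'E'
from h import *
print(totool([.5847,-.3855,.137]))
c=cam('wrist');g=cv2.GaussianBlur(cv2.cvtColor(c['img'],cv2.COLOR_BGR2GRAY),(0,0),1)
u,v=w2px(c,np.array(arm.sense()['tool_pos'])+[0,0,.02]);print([int(x) for x in g[230:430:4,int(u)]])
E
python3 inh.py
```

```text
[0.00136012 0.00125722 0.2479544 ]
tool_pos: [0.5204, -0.1665, 0.0054]
tool_pos: [0.5236, -0.167, 0.0115]
ft_force: [-0.3, -1.2, 7.6]
opening: 0.0435
grip_force: 61.7
tool_pos: [0.5236, -0.1669, 0.1431]
ft_force: [-0.1, 0.7, -0.7]
opening: 0.0431
grip_force: 61.3
[0.00391077 0.22691667 0.00685674]
[110, 113, 114, 115, 117, 117, 137, 98, 94, 94, 93, 95, 102, 102, 102, 102, 102, 104, 206, 220, 220, 220, 220, 220, 220, 143, 85, 88, 89, 87, 86, 87, 91, 99, 97, 95, 94, 94, 108, 128, 127, 125, 123, 120, 123, 125, 126, 124, 124, 122]
expect [321. 331.] 62.9
outer 321.5 317.5 64.9 [ 0.0056  0.0001 -0.02  ]
outer 311.5 321.5 68.3 [ 0.004  -0.0035 -0.02  ]
outer 323.5 327.5 58.3 [ 0.0015  0.0009 -0.02  ]
bore24 320.5 331.5 30.7 [-0.0001 -0.0002 -0.02  ]
```

```bash
python3 drive.py '0,0.001,0.055,0,0;0,0.002,0.11,0,0;0,0.003,0.165,0,0;0,0.004,0.21,0,0;0,0.004,0.227,0,0'|grep pos; python3 drive.py '0,0,0,0,0;0,0,0,0,0'|grep pos; python3 - <<'E'
from h import *
print(totool([.5847,-.3853,.06]))
E
```

```text
tool_pos: [0.5832, -0.387, 0.1373]
tool_pos: [0.5834, -0.384, 0.139]
[0.00095253 0.00167883 0.07897475]
```

```bash
python3 drive.py '0,0.001,0.0014,0.03,0;0,0.001,0.0014,0.06,0;0,0.001,0.0014,0.075,0;0,0.001,0.0014,0.085,0;0,0.001,0.0014,0.085,0'|grep -E 'pos|force: \['; python3 drive.py '0,0,0,0.007,0;0,0,0,0.013,0;0,0,0,0.014,0'|grep -E 'pos|force: \['
```

```text
tool_pos: [0.5849, -0.386, 0.0544]
ft_force: [-0.1, 0.1, -0.2]
tool_pos: [0.5847, -0.3862, 0.0398]
ft_force: [-0.4, -1.0, 0.3]
```

```bash
python3 drive.py '0.06,0,0,0,0;0.06,0,0,0,0;0.06,0,0,0,0;0.065,0,0,-0.04,0;0.065,0,0,-0.09,0'|grep -E 'pos|force: \['; python3 drive.py '0.065,0,0,-0.05,0;0.065,0,0,-0.09,0;0.065,0,0,-0.09,0'|grep pos; python3 - <<'E'
from h import *
c=cam('wrist');g=cv2.GaussianBlur(cv2.cvtColor(c['img'],cv2.COLOR_BGR2GRAY),(0,0),1)
q=cv2.HoughCircles(g,cv2.HOUGH_GRADIENT,1,20,param1=60,param2=18,minRadius=18,maxRadius=34)
for u,v,r in q[0]: print(u,v,r,px2w(c,u,v,.052).round(4))
print('expected stack r',.023*c['mtx'][0][0]/(np.array(c['R'])@np.array([.585,-.385,.052])+c['t'])[2],w2px(c,[.585,-.385,.052]))
print(totool([.575,-.154,.2]),totool([.43,-.25,.26]))
E
```

```text
tool_pos: [0.5844, -0.3859, 0.1304]
ft_force: [0.8, -0.2, 1.0]
tool_pos: [0.5857, -0.3868, 0.2247]
319.5 218.5 25.4 [ 0.5819 -0.3866  0.052 ]
55.5 153.5 28.0 [ 0.5803 -0.1684  0.052 ]
expected stack r 27.371392900083812 [318.54160089 214.54662584]
[ 0.04866513 -0.22760733  0.02157805] [-0.11574874 -0.17113197 -0.03858519]
```

```bash
python3 drive.py '0.07,0.01,-0.05,0,0;0.07,0.02,-0.1,0,0;0.07,0.03,-0.15,0,0;0.07,0.042,-0.2,0,0;0.07,0.0487,-0.2276,0,0'|grep -E 'pos'; python3 drive.py '0.07,0,0,0,0;0.07,0,0,0,0'|grep pos; python3 - <<'E'
from h import *
c=cam('wrist');g=cv2.GaussianBlur(cv2.cvtColor(c['img'],cv2.COLOR_BGR2GRAY),(0,0),1)
q=cv2.HoughCircles(g,cv2.HOUGH_GRADIENT,1,20,param1=60,param2=18,minRadius=18,maxRadius=34)
for u,v,r in q[0]: print(u,v,r,px2w(c,u,v,.027).round(4))
print(totool([.575,-.154,.008]))
t=cam('top')
hh=cv2.cvtColor(t['img'],cv2.COLOR_BGR2HSV).astype(int)
tm=((hh[...,1]<60)&(hh[...,2]>140)).astype(np.uint8);tm[:280]=0;tm[360:]=0;tm[:,:395]=0;tm[:,470:]=0
n,l,s,ce=cv2.connectedComponentsWithStats(tm)
k=np.argmax(s[1:,4])+1;print(s[k].tolist());pts=np.argwhere(l==k)[:,::-1].astype(np.float32);r=cv2.minAreaRect(pts);print('tin',r,px2w(t,*r[0],.015).round(4))
E
```

```text
tool_pos: [0.5741, -0.1515, 0.219]
tool_pos: [0.5745, -0.1541, 0.2195]
588.5 277.5 28.9 [ 0.5738 -0.4125  0.027 ]
323.5 205.5 27.7 [ 0.5773 -0.1549  0.027 ]
[ 0.00075244 -0.00030332  0.21162055]
[405, 298, 49, 51, 2134]
tin ((429.5447692871094, 322.7840576171875), (47.96890640258789, 47.781768798828125), 3.5763344764709473) [ 0.3913 -0.3614  0.015 ]
```

```bash
python3 drive.py '0.07,0.001,-0.001,0.06,0;0.07,0.001,-0.001,0.12,0;0.07,0.001,-0.001,0.175,0;0.07,0.001,-0.001,0.205,0;0.07,0.001,-0.001,0.211,0'|grep pos;  python3 drive.py '0,0,0,0,0;0,0,0,0,0;0,0,0,0,0;0,0,0,0,0'|grep -E 'pos|force|open'; python3 drive.py '0,0,0,-0.05,0;0,0,0,-0.1,0;0,0,0,-0.13,0;0,0,0,-0.13,0'|grep -E 'pos|open';python3 - <<'E'
from h import *
print(totool([.391,-.360,.141]))
E
```

```text
tool_pos: [0.5742, -0.153, 0.007]
tool_pos: [0.5764, -0.153, 0.0113]
ft_force: [-0.2, -1.4, 8.7]
opening: 0.0432
grip_force: 61.6
tool_pos: [0.5765, -0.1529, 0.1431]
opening: 0.043
[-0.23174603  0.15366442  0.0014821 ]
```

```bash
python3 drive.py '0,-0.046,0.031,0,0;0,-0.092,0.062,0,0;0,-0.138,0.092,0,0;0,-0.185,0.123,0,0;0,-0.22,0.146,0,0'|grep pos; python3 drive.py '0,-0.0117,0.0077,0.03,0;0,-0.0117,0.0077,0.08,0;0,-0.0117,0.0077,0.115,0;0,-0.0117,0.0077,0.128,0;0,-0.0117,0.0077,0.128,0'|grep -E 'pos|force: \['
```

```text
tool_pos: [0.3975, -0.3504, 0.1389]
tool_pos: [0.3898, -0.3595, 0.0111]
ft_force: [0.5, -0.2, 0.0]
```

```bash
python3 drive.py '0.06,0,0,0,0;0.06,0,0,0,0;0.06,0,0,0,0;0.06,0,0,-0.05,0;0.06,0,0,-0.1,0'|grep -E 'pos|force: \['; python3 drive.py '0.06,0,0,-0.06,0;0.06,0.03,-0.05,-0.12,0;0.06,0.06,-0.1,-0.12,0;0.06,0.06,-0.1,-0.12,0'|grep pos; python3 - <<'E'
from h import *
w=cam('wrist');g=cv2.GaussianBlur(cv2.cvtColor(w['img'],cv2.COLOR_BGR2GRAY),(0,0),1)
q=cv2.HoughCircles(g,cv2.HOUGH_GRADIENT,1,20,param1=60,param2=16,minRadius=14,maxRadius=34)
for u,v,r in q[0]: print('w',u,v,r,px2w(w,u,v,.026).round(3),px2w(w,u,v,.052).round(3),round(r*((w['R']@px2w(w,u,v,.04)+w['t'])[2])/w['mtx'][0][0]*1e3,1))
# stack height: scene view, wood-coloured extent around pin axis
s=cam('scene');h=cv2.cvtColor(s['img'],cv2.COLOR_BGR2HSV)
for z in np.arange(.002,.085,.004):
    u,v=w2px(s,[.585,-.385,z]);print(round(z,3),h[int(round(v)),int(round(u))].tolist(),end=' ')
t=cam('top');hh=cv2.cvtColor(t['img'],cv2.COLOR_BGR2HSV).astype(int)
tm=((hh[...,1]<60)&(hh[...,2]>140)).astype(np.uint8);tm[:280]=0;tm[360:]=0;tm[:,:395]=0;tm[:,470:]=0
ys,xs=np.nonzero(tm);print('\ntin',xs.min(),xs.max(),ys.min(),ys.max(),px2w(t,(xs.min()+xs.max())/2,(ys.min()+ys.max())/2,.02).round(3))
E
```

```text
tool_pos: [0.3896, -0.3594, 0.1125]
ft_force: [0.9, 0.0, -0.0]
tool_pos: [0.4236, -0.2455, 0.2331]
w 423.5 262.5 26.4 [ 0.395 -0.355  0.026] [ 0.402 -0.346  0.052] 24.5
w 551.5 57.5 27.9 [ 0.594 -0.399  0.026] [ 0.586 -0.386  0.052] 22.3
w 422.5 331.5 25.2 [ 0.324 -0.379  0.026] [ 0.336 -0.368  0.052] 24.7
w 524.5 64.5 24.3 [ 0.583 -0.379  0.026] [ 0.576 -0.368  0.052] 19.5
w 601.5 116.5 31.1 [ 0.562 -0.46   0.026] [ 0.557 -0.443  0.052] 25.9
0.002 [15, 124, 138] 0.006 [15, 124, 134] 0.01 [15, 122, 132] 0.014 [15, 123, 133] 0.018 [15, 125, 131] 0.022 [15, 119, 129] 0.026 [14, 118, 128] 0.03 [16, 120, 127] 0.034 [14, 120, 130] 0.038 [15, 123, 129] 0.042 [18, 117, 239] 0.046 [15, 103, 196] 0.05 [15, 58, 133] 0.054 [16, 45, 124] 0.058 [14, 44, 122] 0.062 [18, 44, 140] 0.066 [20, 33, 222] 0.07 [16, 33, 209] 0.074 [15, 28, 184] 0.078 [17, 26, 177] 0.082 [15, 26, 176] 
tin 395 466 303 348 [ 0.384 -0.363  0.02 ]
```

```bash
python3 -c "
from rig import arm
print(arm.hand_in())"
```

```text
the job is handed in; nothing more can be done
None
```

I handed the job in: the three offcuts are in the scrap tray, the two wide-bore collars are stacked down on the pin, the narrow one is in the tin, and the empty basket stands upright on its mat. The hand-in returned no verdict; I read the stack and the tin collar from camera measurements with no picture afterwards, and the offcuts and basket from an earlier picture.

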